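Pack two catering utensil trays and tally each

TASK

Pack the catering utensils: first lay every turner flat in a compartment of its own in the long tray, handle in the narrow part, then tally that tray by swinging the counter's lever fully to its stop and letting it spring back. Only after that, lay the scrapers in the short tray in the same way, then tally that tray with the lever too. Leave the bottle, the bowl and the cup alone.

Things in the scene. Friction and masses are not known exactly. Their poses are not given: they have to be found in the camera images.
- turner1: slotted turner, 160 long: flat light-metal blade 80 x 46 x 4 at the -x end, black bar handle 80 long, 22 wide, 30 high (z 0 to 30) at the +x end. Origin at mid-length on the underside, where blade and handle meet; z up when lying flat; the handle's middle is 40 mm along +x. About 0.12 kg. Two or three turners are present.
- turner1_end (a point): handle end of turner1: 80 mm along +x from its origin, 15 mm above the underside
- turner2: slotted turner, 160 long: flat light-metal blade 80 x 46 x 4 at the -x end, black bar handle 80 long, 22 wide, 30 high (z 0 to 30) at the +x end. Origin at mid-length on the underside, where blade and handle meet; z up when lying flat; the handle's middle is 40 mm along +x. About 0.12 kg. Two or three turners are present.
- turner2_end (a point): handle end of turner2: 80 mm along +x from its origin, 15 mm above the underside
- turner3: slotted turner, 160 long: flat light-metal blade 80 x 46 x 4 at the -x end, black bar handle 80 long, 22 wide, 30 high (z 0 to 30) at the +x end. Origin at mid-length on the underside, where blade and handle meet; z up when lying flat; the handle's middle is 40 mm along +x. About 0.12 kg. Two or three turners are present.
- turner3_end (a point): handle end of turner3: 80 mm along +x from its origin, 15 mm above the underside
- scraper1: short scraper, 120 long: flat light-metal blade 52 x 56 wide x 4 at the -x end, black bar handle 70 long, 22 wide, 30 high (z 0 to 30) at the +x end. Origin at mid-length on the underside; z up when lying flat; blade x -60 to -8, handle x -10 to 60, its middle 25 mm along +x. About 0.11 kg.
- scraper1_end (a point): handle end of scraper1: 60 mm along +x from its origin, 15 mm above the underside
- scraper2: short scraper, 120 long: flat light-metal blade 52 x 56 wide x 4 at the -x end, black bar handle 70 long, 22 wide, 30 high (z 0 to 30) at the +x end. Origin at mid-length on the underside; z up when lying flat; blade x -60 to -8, handle x -10 to 60, its middle 25 mm along +x. About 0.11 kg.
- scraper2_end (a point): handle end of scraper2: 60 mm along +x from its origin, 15 mm above the underside
- tray_long: white fixed tray, 182 x 184, walls 16 high, floor top at z 4; origin: centre of underside. Three long compartments for turners, centres at y -60, 0, 60, 174 long (x -87 to 87), 56 wide, narrowed to 34 by 16 high blocks from x 10 to 87, where the handle lies. A turner lies flat only with its +x along the tray's +x (handle far from the robot); its origin is then at x 0 within 7, z 4
- tray_short: white fixed tray, 142 x 144, walls 16 high, floor top at z 4; origin: centre of underside. Two short wide compartments for scrapers, centres at y -35, 35, 134 long (x -67 to 67), 66 wide, narrowed to 34 by 16 high blocks from x 2 to 67, where the handle lies. A scraper lies flat only with its +x along the tray's +x (handle far from the robot); its origin is then at x 0 within 7, z 4
- counter: bench tally counter, fixed: grey housing 90 x 90 x 30 on a 110 x 110 plate, number wheels on top. Origin at the centre of its underside; the lever's vertical pivot passes through it
- counter_lever (a joint): the counter's advance lever, rad: 0 at rest, 1.1 at its stop, growing anticlockwise from above (from -0.55 to +0.55 rad about the counter's own +x). A spring returns it to 0 when let go; it takes 2 to 5 N at the tab. The flat metal arm lies 36 to 43 mm above the work surface and reaches 98 mm from the pivot
- lever_tab (a point): centre of the top of the upright black tab on the lever, 85 mm from the pivot; the tab is 26 along the lever, 12 thick across it, and rises from 36 to 66 mm above the work surface. Push its side
- sauce_bottle: bystander: amber sauce bottle, 64 across, 170 high, origin at the centre of its underside
- bowl: bystander: white bowl, 120 across, 55 high, origin at the centre of its underside
- cup: bystander: white cup, 72 across, 85 high, origin at the centre of its underside
Not all that is in view belongs to the job. Leave any green or pink look-alike of the turner1 alone.

How it is judged:
By the outcome, as a careful person would: the job done as asked, in the order asked, and still so for the second after the job is handed in, with the robot touching nothing.
Of turner1, turner2, turner3 only 2 to 3 are there at a start; the rules pass over those that are not, and their reading is None.
At some moment in a run one of turner1, turner2, turner3, scraper1, scraper2 may be knocked a few centimetres aside while the robot is not near it.
Once in a run the grip may slacken for a moment while it holds something.
It also fails if it takes over 210 s, if anything falls off the work surface, if the arm or the gripper's body presses on something with over 40 N, if the wrist force passes 120 N, or if a joint passes its speed limit or range.

ROBOT

A 7-joint arm with a two-finger parallel gripper is mounted at the origin on the work surface. World frame = base frame: x ahead of the robot, y to its left, z up, the work surface at z = 0. Lengths are in mm, angles in rad, forces in N, time in s.
With the tool pointing down it reaches from about 350 to 900 mm from the base axis. Payload 8.1 kg.
Tool frame: the origin (TCP) lies at the very end of the fingers, on their centre line; the grasp point (between the pads) lies 19 mm behind it; z points along the fingers, y is the line along which they close (so a half turn about z gives the same grasp; the last joint's range is limited). The gripper opens to 92 mm and grips with 3 to 60 N. Pads are 19 mm wide; open, the fingers measure 130 mm over their backs; the gripper's body (75 mm by 190 mm) begins 47 mm behind the grasp point.
Start: joints at [-1.213, 0.434, 0.025, 1.573, -0.012, 1.134, -0.075], TCP at [277.943, 559.812, 226.742] pointing down, gripper open.
Joint ranges: [-2.62, 2.62], [-0.44, 2.09], [-1.27, 1.32], [0.08, 2.57], [-1.32, 4.46], [0.12, 2], [-2.74, 2.74]. Speed limits (rad/s): [2.22, 2.22, 3.01, 3.01, 3.14, 3.14, 3.14].

INTERFACE

Orientations are given as a rotation vector (axis times angle).
In Python, from plant import status, vision, arm gives the robot as it stands. The module is installed in compiled form; this text tells all that it offers.
- The arm moves only by the shell command python3 -m inch 'ROWS'. ROWS is JSON, a list of rows, each an object of numbers: "gripper": the opening, from 0 (shut) to 1 (fully open); "x", "y", "z": the shift along the tool's x, y, z in cm; "yaw": the turn about the tool's z in rad. In form: [{"gripper": .., "x": .., "y": .., "z": .., "yaw": ..}, ...]. A call has 1 to 5 rows; each row is the pose to reach, as a shift and turn from the pose commanded when the call began, along the tool's axes at that moment; what a row does not reach only later rows make up. A row lasts 1/8 s, in which the tool goes at most 62.5 mm and 10.7 degrees, less where a joint would pass 70% of its speed; a pose out of reach is approached as far as the arm can. A call with a gripper value outside its range is refused whole. The fingers move at their own pace and stop on an object; the grip force is fixed at half the most. Time passes only in rows, so rows that repeat a pose let the fingers close. It gives the time, the measured TCP pose, the force, the opening and the grip force at its end, in the units of the state.
- status.read_state(): the state, without advancing time (a new reading comes with each control period).
- vision.camera(name): name is "scene" or "side" or "wrist"; returns a dict with "image" (480x640x3 uint8, blue, green, red), "fx", "fy", "cx", "cy" (pixels), "dist_coeffs" ([k1, k2, p1, p2, k3] as OpenCV has them; the pictures are not rectified), "xyz" and "attitude" of the camera in the world. Camera axes: x right, y down, z forward; pixel columns grow to the right and rows downward; lengths in mm; the calibration is good to about 2 mm. A picture is of the moment at which its call begins. There is no depth.
- arm.sign_off(): hands the job in; it is judged then, once.
The state is a dict: "t": time; "joint_positions": joint angles; "dq": joint speeds; "tau": joint torques, N m; "ee_pos": TCP position; "tool_rot": TCP orientation; "ft_force": force on the tool from outside, world axes, zero at the start; "ft_torque": the same for the moment, N m; "finger_gap": finger opening in mm; "grasp_force": force on a finger pad.
Only numpy, scipy, OpenCV 4.12 (cv2) and the standard library are available. Lean on these libraries where they do the work, as an engineer would, in place of code of your own. Each camera call takes 0.05 s, during which the arm holds its last target. There are 200 camera calls.

## Working session

There is one attempt and no reset: what is moved stays moved. The work goes in short steps, Python scripts to look and compute and a shell command to move; the robot and the scene stay as the last step left them, time stands still between calls to the robot, and variables do not carry over. Pictures are saved under pics/ and viewed, at most 14 in all, crops included, and the job is handed in when it is done.

```bash
mkdir -p pics; cat > h.py <<'E'
import numpy as np, cv2
from scipy.spatial.transform import Rotation as R
from plant import status, vision, arm
def cam(n,save=None):
    c=vision.camera(n)
    c['image']=np.array(c['image'],dtype=np.uint8)
    if save: cv2.imwrite('pics/'+save+'.png',c['image'])
    c['K']=np.array([[c['fx'],0,c['cx']],[0,c['fy'],c['cy']],[0,0,1.]]);c['D']=np.array(c['dist_coeffs'],float)
    a=np.array(c['attitude'],float); c['R']=R.from_rotvec(a).as_matrix() if a.size==3 else a.reshape(3,3)
    c['p']=np.array(c['xyz'],float); return c
def ray(c,uv,z):
    q=cv2.undistortPoints(np.array(uv,float).reshape(-1,1,2),c['K'],c['D']).reshape(-1,2)
    d=np.c_[q,np.ones(len(q))]@c['R'].T
    return c['p']+d*((z-c['p'][2])/d[:,2])[:,None]
def proj(c,P):
    P=np.array(P,float).reshape(-1,3)
    rv=cv2.Rodrigues(c['R'].T)[0]
    return cv2.projectPoints(P,rv,-c['R'].T@c['p'],c['K'],c['D'])[0].reshape(-1,2)
E
python3 - <<'E'
from h import *
for n in ['scene','side','wrist']:
    c=cam(n,n+'0'); print(n,c['attitude'],c['p'],c['fx'],c['D'])
s=status.read_state(); print(s)
E
```

```text
scene [-2.12099825 -0.7487767   0.39303458] [1117.37408734 -665.58160512  789.66781268] 442.4930645570039 [-0.08243107  0.          0.          0.          0.        ]
side [-2.07880742  0.37633182 -0.19565342] [   86.68741933 -1130.07560302   800.90140141] 557.9445573096631 [-0.02889488  0.          0.          0.          0.        ]
wrist [2.44388999 1.51402982 0.22984329] [205.04392649 595.24348219 384.29477812] 339.312322886609 [-0.04251456  0.          0.          0.          0.        ]
{'t': 0.15, 'joint_positions': array([-1.21261052,  0.4350531 ,  0.02498057,  1.57387362, -0.01161199,
        1.13400921, -0.07513191]), 'dq': array([ 0.00064292, -0.00171915,  0.0002063 , -0.00391524, -0.00187016,
        0.00086933,  0.00010507]), 'tau': array([ 1.69511692e-03, -6.68267655e+01,  9.85680073e-01, -3.14691675e+01,
       -6.04705070e-02,  3.95008817e-02,  7.96172208e-05]), 'ee_pos': array([277.77756374, 559.44775045, 226.13703428]), 'tool_rot': array([-7.17544709e-01, -3.05837171e+00,  1.86196308e-03]), 'ft_force': array([0.78891057, 0.00996897, 0.36400153]), 'ft_torque': array([-0.02010758,  0.0134994 ,  0.02505427]), 'grasp_force': 0.0, 'finger_gap': 91.659445892371}
```

View pics/scene0.png

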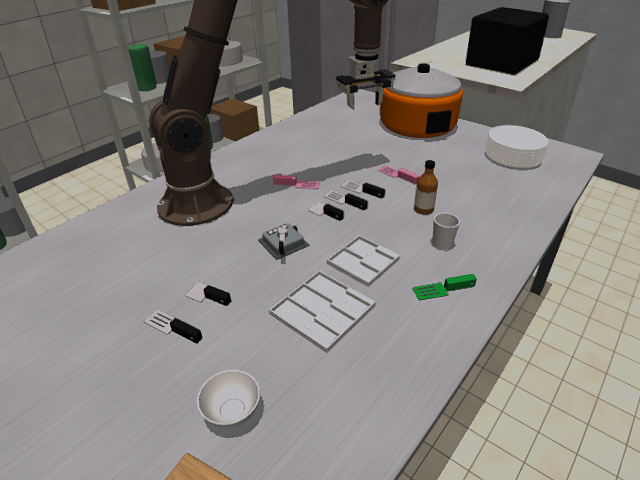

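View pics/side0.png

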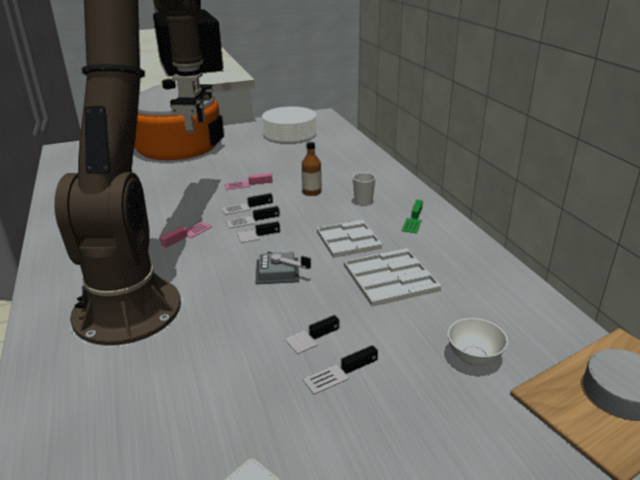

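Scene view: the black-handled turners are at about (174,325), (347,199) and (364,188); the scrapers (no slots) are at (209,293) and (327,211). Pink look-alikes are at (297,183) and (400,174) and a green one at (445,287), all to be left alone. The long tray is at (322,310), the short tray at (363,260) and the counter at (284,240). The side view agrees, with the lever tab at about (306,262).

```bash
cat >> h.py <<'E'
def handles(c,z=15,zb=2):
    "black handles on the table: centre + direction (blade->handle) in world"
    im=c['image'];hsv=cv2.cvtColor(im,cv2.COLOR_BGR2HSV)
    m=((hsv[...,2]<60)).astype(np.uint8)
    n,l,st,ce=cv2.connectedComponentsWithStats(m)
    out=[]
    for i in range(1,n):
        if st[i,4]<40: continue
        v,u=np.nonzero(l==i)
        P=ray(c,np.c_[u,v],z)[:,:2]
        (cx,cy),(w,h),a=cv2.minAreaRect(P.astype(np.float32)); 
        if max(w,h)>140 or max(w,h)<40: continue
        if w<h: a+=90
        out.append((cx,cy,max(w,h),min(w,h),a,ce[i]))
    return out
E
python3 - <<'E'
from h import *
for n in ['scene','side']:
    c=cam(n)
    for o in handles(c): print(n,np.round(o[:5],1),o[5].round())
    hsv=cv2.cvtColor(c['image'],cv2.COLOR_BGR2HSV)
    m=((hsv[...,2]>195)&(hsv[...,1]<30)).astype(np.uint8)
    m=cv2.morphologyEx(m,cv2.MORPH_CLOSE,np.ones((7,7)))
    k,l,st,ce=cv2.connectedComponentsWithStats(m)
    for i in range(1,k):
        if st[i,4]<100: continue
        v,u=np.nonzero(l==i);P=ray(c,np.c_[u,v],14)[:,:2]
        print(n,'white',ce[i].round(),st[i,4],cv2.minAreaRect(P.astype(np.float32)))
E
```

```text
scene [489.6 690.8  71.5  33.  117.9] [429. 164.]
scene [427.4 412.9  94.2  56.4   4.8] [373. 190.]
scene [-619.8 -393.7   96.9   10.6  171.4] [  4. 191.]
scene [4.237e+02 3.202e+02 9.720e+01 5.130e+01 4.000e-01] [356. 201.]
scene [402.8 228.1  89.6  47.8 178.6] [333. 212.]
scene [-321.6 -503.2  129.2   14.7  161.1] [  2. 239.]
scene [391.7  23.3 115.6 103.3 157.1] [284. 247.]
scene [861.4 168.9  84.1  36.5  37.9] [457. 286.]
scene [ 404.3 -237.5   85.2   39.    12.7] [217. 295.]
scene [ 435.7 -358.6   97.1   33.2    9.9] [186. 330.]
side [723.9 781.7  63.3  27.   71.3] [310. 146.]
side [596.9 404.7  55.6  36.6 158.3] [311. 192.]
side [427.4 408.   85.8  62.8   3. ] [260. 200.]
side [422.9 316.2  83.1  62.2   0.6] [266. 213.]
side [402.7 224.2  71.4  60.9 178. ] [267. 228.]
side [446.5  17.7  53.5  22.3  75. ] [305. 262.]
side [363.9 -16.6  99.2  28.  164.8] [279. 276.]
side [ 403.8 -239.2   80.3   43.3   12.9] [324. 327.]
side [ 435.8 -359.4   90.5   40.4   10.5] [359. 359.]
side [ 815.9 -597.2  115.7   41.8   79.8] [597. 393.]
side [ 699.8 -732.5   61.5    4.3  102.6] [601. 468.]
```

```bash
python3 - <<'E'
import cv2
a=cv2.imread('pics/scene0.png');b=cv2.imread('pics/side0.png')
import numpy as np
x=cv2.resize(a[165:355,130:410],None,fx=2.85,fy=2.85)
cv2.imwrite('pics/c1.png',x)
cv2.imwrite('pics/c2.png',cv2.resize(b[180:400,210:450],None,fx=2.7,fy=2.7))
E
```

```text
(no output)
```

View pics/c1.png

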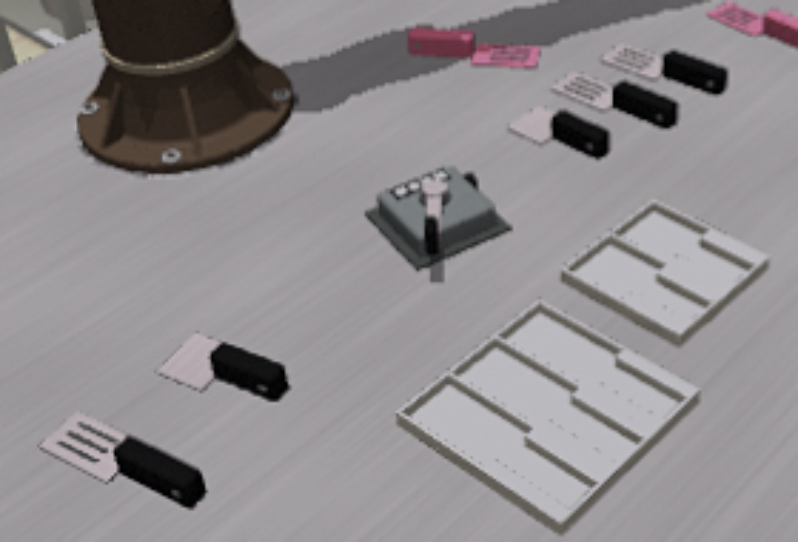

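The close crop confirms the choice: three slotted black-handled turners, two plain-bladed scrapers (one at either side), the pink ones excluded. Long tray corners in the crop are (397,413), (542,302), (699,395) and (562,524). Short tray corners are (561,270), (655,202), (769,262) and (680,334).

```bash
python3 - <<'E'
from h import *
c=cam('scene')
f=lambda L:np.array(L)/2.85+[130,165]
for L in ([(397,413),(542,302),(699,395),(562,524)],[(561,270),(655,202),(769,262),(680,334)]):
    P=ray(c,f(L),16)[:,:2]; print(P.round(),P.mean(0).round(1),np.linalg.norm(np.diff(P[[0,1,2,3,0]],axis=0),axis=1).round(), np.degrees(np.arctan2(*(P[2]-P[1])[::-1])),np.degrees(np.arctan2(*(P[3]-P[0])[::-1])))
print('tab',ray(c,f([(432,222)]),66),'pivot',ray(c,f([(434,187)]),43))
# white pixel value samples
for L in [(620,480),(500,350)]: u,v=f(L).astype(int); print(c['image'][v,u])
s=status.read_state();print(R.from_rotvec(s['tool_rot']).as_matrix().round(3), s['ee_pos'])
E
```

```text
[[ 544. -192.]
 [ 550.  -10.]
 [ 729.  -18.]
 [ 724. -196.]] [ 636.6 -104.1] [182. 180. 177. 180.] -2.679787723644269 -1.0863837279265263
[[535.  36.]
 [543. 178.]
 [683. 168.]
 [674.  33.]] [608.5 103.7] [142. 141. 135. 139.] -3.967002942853303 -1.1407619060016083
tab [[434.44790482 -30.1540244   66.        ]] pivot [[375.03167104  32.32126388  43.        ]]
[138 136 141]
[115 117 121]
[[-0.896  0.445 -0.   ]
 [ 0.445  0.896 -0.   ]
 [-0.    -0.    -1.   ]] [277.86644274 559.67906217 226.48349595]
```

View pics/c2.png

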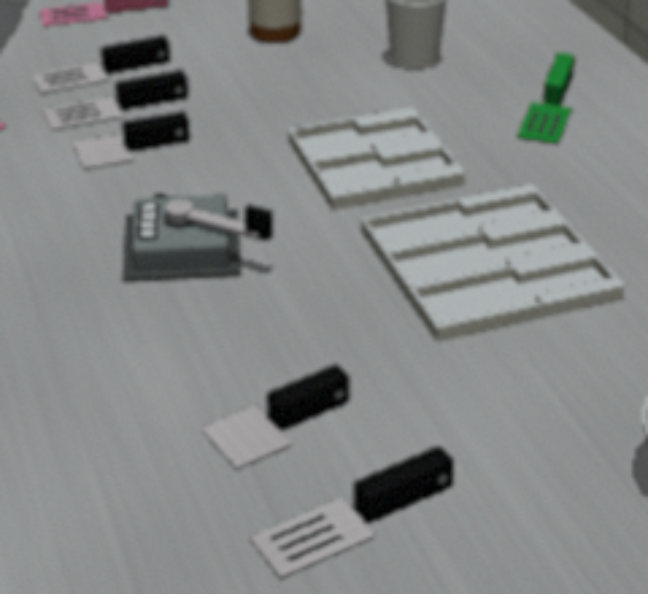

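View pics/wrist0.png

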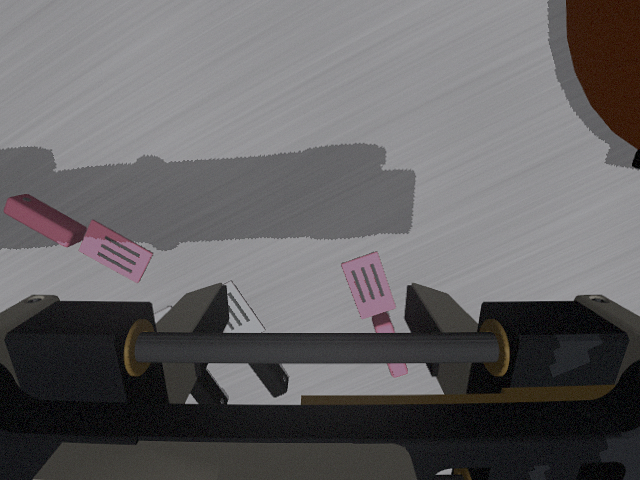

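The side crop shows the same set: slotted blades at (75,78), (80,110) and (312,535), plain blades at (103,150) and (247,435), and the lever tab at (258,222). In the wrist view the tool x axis points back to the camera side, and the pinks at (115,250) and (370,290) are not targets. I start with the turner near (427,411).

```bash
cat >> h.py <<'E'
def togo(x,y,z,ang):
    "tool-axis shift (cm) and yaw to reach TCP x,y,z with tool y at ang+90 deg world"
    s=status.read_state(); M=R.from_rotvec(s['tool_rot']).as_matrix()
    d=M.T@(np.array([x,y,z])-s['ee_pos'])/10
    a=np.degrees(np.arctan2(M[1,1],M[0,1]))
    yw=-np.radians((ang+90-a+90)%180-90)
    print('go x %.2f y %.2f z %.2f yaw %.3f'%(*d,yw),'t %.1f'%s['t'],'ee',s['ee_pos'].round(1),'F',s['ft_force'].round(1),'gap %.1f grip %.1f'%(s['finger_gap'],s['grasp_force']))
E
python3 -m inch '[{"gripper":0.65,"x":-16,"y":-6.7,"z":2,"yaw":-0.53},{"gripper":0.65,"x":-16,"y":-6.7,"z":5,"yaw":-0.53},{"gripper":0.65,"x":-16,"y":-6.7,"z":5,"yaw":-0.53},{"gripper":0.65,"x":-16,"y":-6.7,"z":5,"yaw":-0.53},{"gripper":0.65,"x":-16,"y":-6.7,"z":5,"yaw":-0.53}]'
python3 - <<'E'
from h import *
togo(427,411,16,4)
c=cam('wrist','w1')
for o in handles(c,30): print(np.round(o[:5],1),o[5].round())
E
```

```text
t: 0.92
ee_pos: [391.3, 428.9, 176.8]
tool_rot: [0.106, -3.139, -0.001]
ft_force: [-0.1, 0.4, 0.2]
finger_gap: 59.7
grasp_force: 0.0
go x -3.44 y -2.03 z 16.08 yaw -0.002 t 0.9 ee [391.3 428.9 176.8] F [-0.1  0.4  0.2] gap 59.7 grip 0.0
[399.5 235.1  72.   33.8 178.5] [110. 223.]
[418.9 323.3  83.2  27.1   0.8] [204. 248.]
[423.6 411.2  83.6  21.7   3.1] [296. 259.]
```

View pics/w1.png

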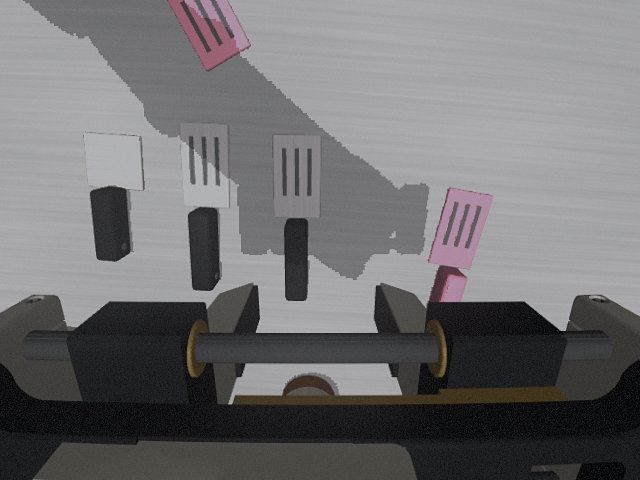

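The wrist view shows the turner's handle at (296,259) with slotted blade above it, scraper at (110,223), second turner at (204,248), pinks at (215,30) and (460,240). I grasp the first turner.

```bash
python3 -m inch '[{"gripper":0.65,"x":-3.3,"y":-2,"z":5},{"gripper":0.65,"x":-3.3,"y":-2,"z":11},{"gripper":0.65,"x":-3.3,"y":-2,"z":15},{"gripper":0.65,"x":-3.3,"y":-2,"z":16.1},{"gripper":0.65,"x":-3.3,"y":-2,"z":16.1}]' | head -2
python3 -m inch '[{"gripper":0},{"gripper":0},{"gripper":0},{"gripper":0},{"gripper":0}]'
python3 -m inch '[{"gripper":0,"z":-2},{"gripper":0,"z":-7},{"gripper":0,"z":-11},{"gripper":0,"z":-11}]'
python3 - <<'E'
from h import *
togo(636+40+2,-43,150,-2)
c=cam('wrist','w2')
E
```

```text
go x -25.38 y -49.15 z 2.65 yaw 0.104 t 1.0 ee [390.8 429.8 177.1] F [-0.7  0.4 -0.9] gap 59.9 grip 0.0$[0]: bad value
$[0]: bad value
$[0]: bad value
```

View pics/w2.png

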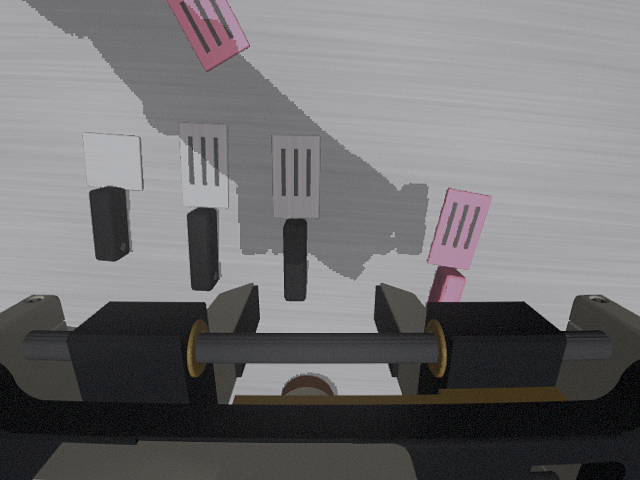

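The picture is unchanged: the moves were refused because every row needs all five keys.

```bash
python3 -m inch '[{"gripper":0.65,"x":-3.3,"y":-2,"z":5,"yaw":0},{"gripper":0.65,"x":-3.3,"y":-2,"z":11,"yaw":0},{"gripper":0.65,"x":-3.3,"y":-2,"z":15,"yaw":0},{"gripper":0.65,"x":-3.3,"y":-2,"z":16.1,"yaw":0},{"gripper":0.65,"x":-3.3,"y":-2,"z":16.1,"yaw":0}]' | head -2
python3 -m inch '[{"gripper":0,"x":0,"y":0,"z":0,"yaw":0},{"gripper":0,"x":0,"y":0,"z":0,"yaw":0},{"gripper":0,"x":0,"y":0,"z":0,"yaw":0},{"gripper":0,"x":0,"y":0,"z":0,"yaw":0}]'
python3 -m inch '[{"gripper":0,"x":0,"y":0,"z":-2,"yaw":0},{"gripper":0,"x":0,"y":0,"z":-6,"yaw":0},{"gripper":0,"x":0,"y":0,"z":-11,"yaw":0},{"gripper":0,"x":0,"y":0,"z":-11,"yaw":0}]'
python3 - <<'E'
from h import *
togo(636+40+2,-43,150,-2)
E
```

```text
t: 1.65
ee_pos: [425.3, 412.1, 16.2]
t: 2.15
ee_pos: [426.0, 411.1, 16.2]
tool_rot: [-0.108, 3.139, 0.001]
ft_force: [0.0, 0.0, -0.9]
finger_gap: 24.2
grasp_force: 0.0
t: 2.65
ee_pos: [427.5, 412.9, 129.7]
tool_rot: [-0.108, 3.135, 0.008]
ft_force: [-0.7, 0.6, -1.3]
finger_gap: 21.6
grasp_force: 29.9
go x -21.86 y -47.19 z -2.15 yaw 0.104 t 2.6 ee [427.5 412.9 129.7] F [-0.7  0.6 -1.3] gap 21.6 grip 29.9
```

```bash
python3 -m inch '[{"gripper":0,"x":0,"y":-6,"z":-2.5,"yaw":0.05},{"gripper":0,"x":-2,"y":-12,"z":-2.5,"yaw":0.1},{"gripper":0,"x":-5,"y":-18,"z":-2.5,"yaw":0.1},{"gripper":0,"x":-8,"y":-24,"z":-2.5,"yaw":0.1},{"gripper":0,"x":-10,"y":-29,"z":-2.5,"yaw":0.1}]' | head -2
python3 - <<'E'
from h import *
togo(600,-43,150,-2)
E
```

```text
t: 3.28
ee_pos: [544.4, 129.7, 149.9]
go x -6.08 y -17.09 z -0.01 yaw 0.004 t 3.3 ee [544.4 129.7 149.9] F [ 0.7  0.3 -1. ] gap 21.5 grip 29.9
```

```bash
python3 -m inch '[{"gripper":0,"x":-2,"y":-6,"z":-2,"yaw":0},{"gripper":0,"x":-4,"y":-12,"z":-4,"yaw":0},{"gripper":0,"x":-6,"y":-17,"z":-6,"yaw":0},{"gripper":0,"x":-6,"y":-17,"z":-6,"yaw":0},{"gripper":0,"x":-6,"y":-17,"z":-6,"yaw":0}]' | head -2
python3 - <<'E'
from h import *
togo(678,-43,150,-2)
c=cam('wrist','w3')
E
```

```text
t: 3.9
ee_pos: [598.1, -40.0, 209.7]
go x -8.00 y -0.05 z 5.95 yaw 0.003 t 3.9 ee [598.1 -40.  209.7] F [-0.1  0.4 -1.9] gap 21.9 grip 29.9
```

View pics/w3.png

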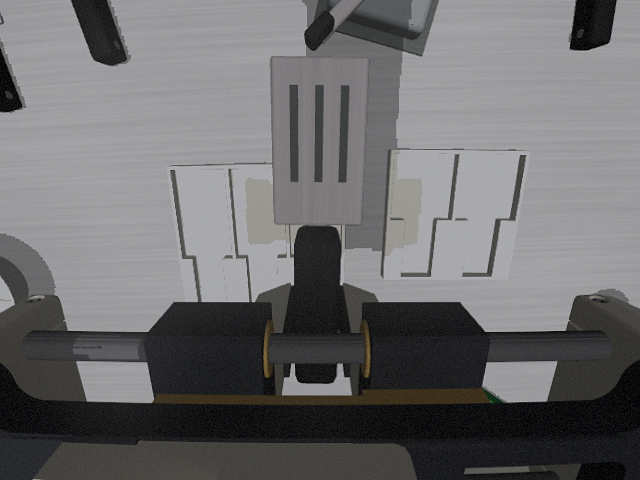

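The wrist view shows the turner held by its handle, blade corners about (272,57), (369,57), (361,224), (275,224). Its widening towards the tip suggests it's tilted. The short tray rim is at (390,149), (528,151), (508,278), (383,278), and the long tray's near left corner at (168,165).

```bash
cat >> h.py <<'E'
def blade_pose(c,quad):
    "quad: tip-left, tip-right, root-right, root-left pixels as seen with handle at the bottom"
    O=np.array([[-80,-23,4],[-80,23,4],[0,23,4],[0,-23,4]],float)
    ok,rv,tv=cv2.solvePnP(O,np.array(quad,float),c['K'],c['D'])
    M=c['R']@cv2.Rodrigues(rv)[0]; p=c['R']@tv.ravel()+c['p']; return M,p
E
python3 - <<'E'
from h import *
c=cam('wrist'); s=status.read_state()
M,p=blade_pose(c,[(272,57),(369,57),(361,224),(275,224)])
print(M.round(2),p.round(),(M@[40,0,0]+p).round(),s['ee_pos'].round(1))
S=ray(c,[(390,149),(528,151),(508,278),(383,278)],16)[:,:2]
print(S.round(),S.mean(0), np.degrees(np.arctan2(*(S[1]-S[0])[::-1]))-90,np.degrees(np.arctan2(*(S[3]-S[0])[::-1])),np.degrees(np.arctan2(*(S[2]-S[1])[::-1])))
L=ray(c,[(168,165),(231,164),(272,163),(183,258)],16)[:,:2];print(L.round(1))
hsv=cv2.cvtColor(c['image'],cv2.COLOR_BGR2HSV)
print(c['image'][200,[150,200,250,300]])
E
```

```text
[[ 1.    0.04 -0.02]
 [-0.04  1.   -0.01]
 [ 0.02  0.02  1.  ]] [560. -37. 190.] [600. -39. 191.] [597.9 -38.3 209.6]
[[529.  37.]
 [534. 179.]
 [674. 177.]
 [669.  34.]] [601.31867235 106.8739587 ] -1.9698809767953662 -1.376246209430464 -0.8776433729717261
[[ 537.3 -188.9]
 [ 538.7 -124. ]
 [ 539.1  -82.1]
 [ 638.2 -187.9]]
[[161 159 158]
 [171 168 167]
 [146 151 154]
 [123 120 123]]
```

```bash
python3 - <<'E'
from h import *
c=cam('side')
f=lambda L:np.array(L)/2.7+[210,180]
for L in ([(362,222),(532,186),(622,284),(436,325)],[(288,133),(412,108),(465,175),(335,198)]):
    P=ray(c,f(L),16)[:,:2];print(P.round(),P.mean(0))
s=cv2.cvtColor(cam('scene','s2')['image'],cv2.COLOR_BGR2GRAY)
im=c['image'][200:320,300:460]
cv2.imwrite('pics/c3.png',np.hstack([cv2.resize(im,None,fx=2.5,fy=3.3,interpolation=cv2.INTER_CUBIC),cv2.resize(cam('scene')['image'][230:355,260:405],(400,396),interpolation=cv2.INTER_CUBIC)]))
E
```

```text
[[ 539.  -19.]
 [ 719.  -20.]
 [ 717. -197.]
 [ 538. -192.]] [ 628.53918614 -106.98877023]
[[531. 167.]
 [673. 169.]
 [667.  23.]
 [531.  30.]] [600.42106546  97.04190626]
```

View pics/c3.png

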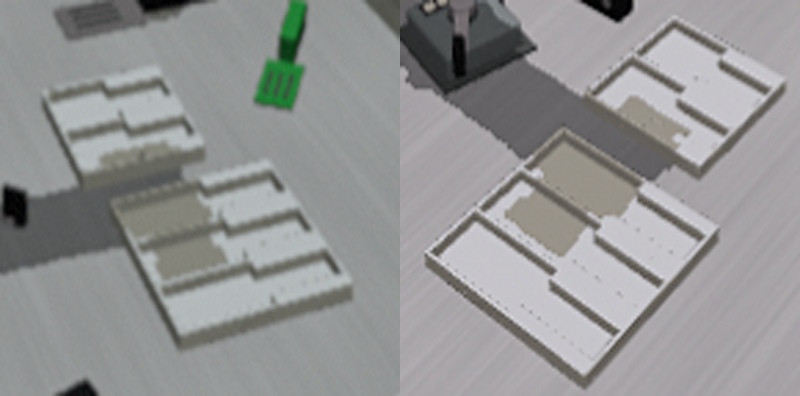

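The crops show both trays clearly. Long-tray rim corners: left crop (113,200), (272,160), (352,288), (180,338); right crop (425,257), (563,128), (718,230), (586,376). Short tray: (43,92), (158,67), (204,150), (84,180) and (587,92), (672,18), (784,83), (700,165).

```bash
python3 - <<'E'
from h import *
a=cam('side');b=cam('scene')
fa=lambda L:np.array(L)/[2.5,3.3]+[300,200]-.5+.5/np.array([2.5,3.3])
fb=lambda L:np.array(L)/[400/145,396/125]+[260,230]-.3
for c,f,LL in ((a,fa,([(113,200),(272,160),(352,288),(180,338)],[(43,92),(158,67),(204,150),(84,180)])),(b,fb,([(163,128),(318,230),(186,376),(25,257)],[(272,18),(384,83),(300,165),(187,92)]))):
    for L in LL:
        P=ray(c,f(L),16)[:,:2];d=P[1]+P[2]-P[0]-P[3]; print(P.round(),P.mean(0).round(1),np.degrees(np.arctan2(d[1],d[0])).round(2))
E
```

```text
[[ 545.  -12.]
 [ 725.  -18.]
 [ 714. -203.]
 [ 536. -198.]] [ 629.9 -107.7] -1.88
[[535. 176.]
 [674. 169.]
 [664.  22.]
 [527.  27.]] [600.   98.4] -2.33
[[ 545.  -10.]
 [ 726.  -15.]
 [ 723. -195.]
 [ 545. -195.]] [ 634.7 -103.7] -0.83
[[538. 177.]
 [679. 170.]
 [672.  34.]
 [534.  40.]] [605.7 105.4] -2.62
```

```bash
python3 -m inch '[{"gripper":0,"x":-5,"y":-0.3,"z":3,"yaw":0},{"gripper":0,"x":-7.4,"y":-0.5,"z":9,"yaw":0},{"gripper":0,"x":-7.4,"y":-0.5,"z":15,"yaw":0},{"gripper":0,"x":-7.4,"y":-0.5,"z":15,"yaw":0},{"gripper":0,"x":-7.4,"y":-0.5,"z":15,"yaw":0}]' | head -2
python3 - <<'E'
from h import *
togo(672,-43.5,80,-2)
c=cam('wrist','w4')
E
```

```text
t: 4.88
ee_pos: [673.7, -47.3, 63.0]
go x 0.17 y 0.37 z -1.70 yaw 0.004 t 4.9 ee [673.7 -47.3  63. ] F [ 1.1  0.1 -0.3] gap 21.8 grip 29.9
```

View pics/w4.png

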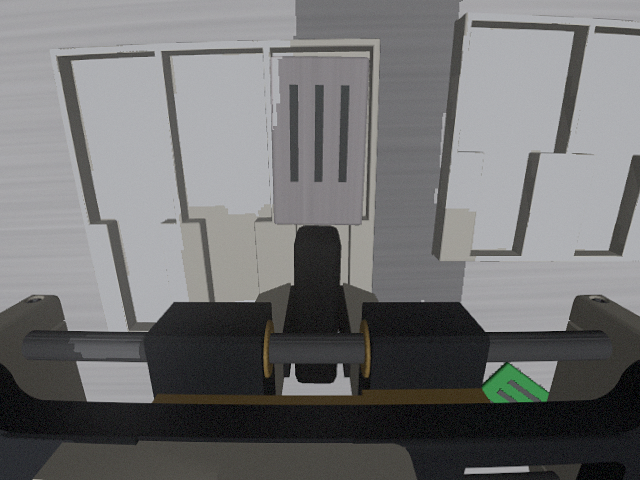

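The wrist view shows the blade over the right-hand compartment; the tray's near rim runs from (53,51) to (379,40), with the short tray's rim corner at (464,15).

```bash
python3 - <<'E'
from h import *
c=cam('wrist')
P=ray(c,[(53,51),(379,40)],16)[:,:2]; print(P, np.linalg.norm(P[1]-P[0]))
d=(P[1]-P[0])/np.linalg.norm(P[1]-P[0]); n=np.array([d[1],-d[0]])
C=P.mean(0)+91*n; print('centre',C,'yaw',np.degrees(np.arctan2(n[1],n[0])))
for y in(60,0,-60): print('origin',y,C+y*d,'handle',C+y*d+40*n)
M,p=blade_pose(c,[(273,57),(369,57),(361,223),(275,223)]); print(p,M[1,0],M[2,0])
print(ray(c,[(464,15),(434,260)],16))
E
```

```text
[[ 540.09461829 -190.87838554]
 [ 542.98167332   -9.4979094 ]] 181.40345148314202
centre [ 632.52662036 -101.63642205] yaw -0.9119068645701919
origin 60 [633.48152667 -41.64402125] handle [673.47646054 -42.28062546]
origin 0 [ 632.52662036 -101.63642205] handle [ 672.52155422 -102.27302627]
origin -60 [ 631.57171404 -161.62882285] handle [ 671.5666479  -162.26542707]
[636.36022292 -45.38323852  43.72438395] -0.04395151980924941 0.046540549920893785
[[531.46228384  36.23594267  16.        ]
 [671.36396516  28.95674409  16.        ]]
```

```bash
python3 -m inch '[{"gripper":0,"x":0.3,"y":0.35,"z":0,"yaw":-0.01},{"gripper":0,"x":0.3,"y":0.35,"z":2,"yaw":-0.01},{"gripper":0,"x":0.3,"y":0.35,"z":3.2,"yaw":-0.01},{"gripper":0,"x":0.3,"y":0.35,"z":3.7,"yaw":-0.01},{"gripper":0,"x":0.3,"y":0.35,"z":3.9,"yaw":-0.01}]'
```

```text
t: 5.6
ee_pos: [668.9, -43.9, 21.3]
tool_rot: [-0.033, -3.139, -0.0]
ft_force: [-7.2, 1.2, 12.6]
finger_gap: 21.6
grasp_force: 29.9
```

```bash
python3 -m inch '[{"gripper":0.38,"x":0,"y":0,"z":-0.3,"yaw":0},{"gripper":0.38,"x":0,"y":0,"z":-0.3,"yaw":0},{"gripper":0.38,"x":0,"y":0,"z":-0.3,"yaw":0},{"gripper":0.38,"x":0,"y":0,"z":-5,"yaw":0},{"gripper":0.38,"x":0,"y":0,"z":-10,"yaw":0}]'
python3 -m inch '[{"gripper":0.38,"x":5,"y":5,"z":-4,"yaw":0},{"gripper":0.6,"x":10,"y":9,"z":-4,"yaw":0},{"gripper":0.6,"x":10,"y":9,"z":-4,"yaw":0},{"gripper":0.6,"x":10,"y":9,"z":-4,"yaw":0}]'|head -2
python3 - <<'E'
from h import *
togo(425,318,150,0.5)
c=cam('wrist','w5')
for n in('scene','side'):
    for o in handles(cam(n)): print(n,np.round(o[:5],1),o[5].round())
E
```

```text
t: 6.22
ee_pos: [669.1, -43.8, 122.2]
tool_rot: [-0.033, -3.14, 0.0]
ft_force: [1.2, 0.9, -0.2]
finger_gap: 35.3
grasp_force: 0.0
t: 6.72
ee_pos: [571.2, 49.2, 162.2]
go x 15.12 y 26.60 z 1.22 yaw -0.028 t 6.7 ee [571.2  49.2 162.2] F [ 0.3 -0.4 -0.2] gap 54.7 grip 0.0
scene [-613.4  134.6  138.7   75.6  154.9] [132. 139.]
scene [206.7 526.  123.9 103.8  33.4] [341. 160.]
scene [488.5 693.   66.5  32.9 117.9] [429. 164.]
scene [442.9 323.   69.9  31.9 125. ] [361. 203.]
scene [-318.5 -504.2  122.7   14.7  161.1] [  2. 239.]
scene [392.1  24.2 115.6 105.3 157.1] [287. 247.]
scene [ 404.3 -237.5   85.2   39.    12.7] [217. 295.]
scene [669.2 -38.2  90.   38.9 178.9] [350. 298.]
scene [ 435.8 -359.1   97.1   32.2    9.9] [186. 330.]
side [896.1 829.1 117.5 113.  157.9] [347. 137.]
side [723.7 781.7  62.8  27.   70.7] [310. 146.]
side [423.  316.1  83.4  61.4   1. ] [266. 213.]
side [402.7 224.7  71.1  58.5 177.5] [267. 228.]
side [674.1 -35.   94.3  48.6   5.7] [394. 256.]
side [448.8  21.7  53.   23.4  71.8] [306. 261.]
side [350.7   2.3 132.6  68.4 129.1] [274. 274.]
side [ 404.6 -239.3   78.5   43.2   12.5] [324. 327.]
side [ 435.9 -359.4   90.3   40.4   10.5] [359. 359.]
side [ 815.6 -592.4  108.5   37.8   76.9] [595. 391.]
side [ 700.5 -736.8   51.     4.3  103.1] [604. 470.]
```

View pics/w5.png

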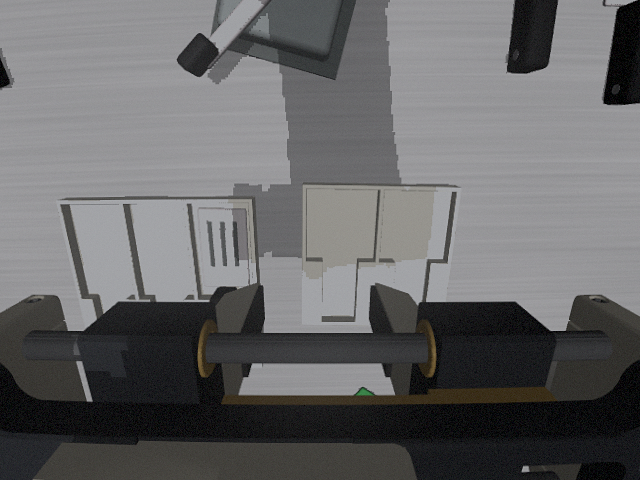

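The turner lies flat in its compartment, blade at (222,245) inside its walls. Next comes the second turner, near (424,317).

```bash
python3 -m inch '[{"gripper":0.6,"x":4,"y":5,"z":0,"yaw":-0.03},{"gripper":0.6,"x":8,"y":11,"z":0,"yaw":-0.03},{"gripper":0.6,"x":12,"y":16,"z":0,"yaw":-0.03},{"gripper":0.6,"x":15,"y":22,"z":0,"yaw":-0.03},{"gripper":0.6,"x":18,"y":26.6,"z":0,"yaw":-0.03}]'|head -2
python3 - <<'E'
from h import *
togo(424,318,16,0.7)
c=cam('wrist')
for o in handles(c,30): print(np.round(o[:5],1),o[5].round())
E
```

```text
t: 7.5
ee_pos: [402.6, 310.9, 161.6]
go x -2.13 y 0.69 z 14.56 yaw -0.006 t 7.5 ee [402.6 310.9 161.6] F [ 2.3 -0.3  0.3] gap 55.2 grip 0.0
[377.3  70.5  98.8  77.3 171. ] [ 60. 195.]
[400.  230.6  71.7  25.9 178.7] [226. 228.]
[419.2 318.8  82.8  21.4   1.1] [325. 249.]
```

```bash
python3 -m inch '[{"gripper":0.6,"x":-2,"y":0.7,"z":4,"yaw":0},{"gripper":0.6,"x":-2,"y":0.7,"z":9,"yaw":0},{"gripper":0.6,"x":-2,"y":0.7,"z":13.5,"yaw":0},{"gripper":0.6,"x":-2,"y":0.7,"z":14.6,"yaw":0},{"gripper":0.6,"x":-2,"y":0.7,"z":14.6,"yaw":0}]' | head -2
python3 -m inch '[{"gripper":0,"x":0,"y":0,"z":0,"yaw":0},{"gripper":0,"x":0,"y":0,"z":0,"yaw":0},{"gripper":0,"x":0,"y":0,"z":0,"yaw":0},{"gripper":0,"x":0,"y":0,"z":0,"yaw":0},{"gripper":0,"x":0,"y":0,"z":0,"yaw":0}]'
python3 -m inch '[{"gripper":0,"x":0,"y":0,"z":0,"yaw":0},{"gripper":0,"x":0,"y":0,"z":-2,"yaw":0},{"gripper":0,"x":0,"y":0,"z":-7,"yaw":0},{"gripper":0,"x":0,"y":0,"z":-13,"yaw":0},{"gripper":0,"x":0,"y":0,"z":-13,"yaw":0}]'
python3 - <<'E'
from h import *
togo(672,-102,150,-1.5)
E
```

```text
t: 8.18
ee_pos: [422.7, 316.5, 15.6]
t: 8.8
ee_pos: [422.2, 317.4, 16.3]
tool_rot: [-0.014, 3.141, 0.001]
ft_force: [-0.7, 0.1, 5.2]
finger_gap: 21.5
grasp_force: 30.0
t: 9.43
ee_pos: [424.1, 318.9, 150.1]
tool_rot: [-0.014, 3.135, 0.009]
ft_force: [0.5, 0.7, -2.0]
finger_gap: 21.7
grasp_force: 30.0
go x -24.41 y -42.31 z -0.07 yaw 0.035 t 9.4 ee [424.1 318.9 150.1] F [ 0.5  0.7 -2. ] gap 21.7 grip 30.0
```

```bash
cat >> h.py <<'E'
def slots(im):
    g=cv2.cvtColor(im,cv2.COLOR_BGR2GRAY)[20:235,240:410]
    n,l,st,ce=cv2.connectedComponentsWithStats((g<85).astype(np.uint8))
    return [(st[i]+[240,20,0,0,0]) for i in range(1,n) if 300<st[i,4]<2500 and st[i,3]>2.5*st[i,2]]
E
python3 -m inch '[{"gripper":0,"x":-4,"y":-5,"z":0,"yaw":0.03},{"gripper":0,"x":-8,"y":-10,"z":0,"yaw":0.03},{"gripper":0,"x":-12,"y":-15,"z":0,"yaw":0.03},{"gripper":0,"x":-16,"y":-20,"z":0,"yaw":0.03},{"gripper":0,"x":-18,"y":-26,"z":0,"yaw":0.03}]' | head -2
python3 -m inch '[{"gripper":0,"x":-3,"y":-5,"z":0,"yaw":0},{"gripper":0,"x":-5,"y":-10,"z":0,"yaw":0},{"gripper":0,"x":-5.5,"y":-15,"z":2,"yaw":0},{"gripper":0,"x":-5.5,"y":-16.3,"z":7,"yaw":0},{"gripper":0,"x":-5.5,"y":-16.3,"z":8,"yaw":0}]' | head -2
python3 - <<'E'
from h import *
togo(670.5,-102,24,-1.5)
c=cam('wrist','w6')
print(slots(cv2.imread('pics/w4.png')),slots(cv2.imread('pics/w3.png')),slots(c['image']))
E
```

```text
t: 10.05
ee_pos: [602.9, 63.6, 144.2]
t: 10.68
ee_pos: [649.9, -100.7, 61.2]
go x -2.09 y -0.08 z 3.71 yaw 0.003 t 10.7 ee [ 649.9 -100.7   61.2] F [-0.3  0.4  0.1] gap 21.7 grip 30.0
[array([290,  85,   8,  96, 755]), array([315,  85,   9,  97, 753]), array([339,  86,  10,  96, 727])] [array([289,  85,   9,  97, 765]), array([315,  85,   9,  97, 765]), array([338,  85,  11,  97, 750])] [array([289,  81,   8,  97, 535]), array([314,  80,   8,  98, 761]), array([338,  80,  10,  98, 739]), array([387, 128,  11,  75, 422])]
```

```bash
python3 -m inch '[{"gripper":0,"x":-2.2,"y":-0.1,"z":0,"yaw":0},{"gripper":0,"x":-2.2,"y":-0.1,"z":0.5,"yaw":0},{"gripper":0,"x":-2.2,"y":-0.1,"z":2.2,"yaw":0},{"gripper":0,"x":-2.2,"y":-0.1,"z":3.5,"yaw":0},{"gripper":0,"x":-2.2,"y":-0.1,"z":3.9,"yaw":0}]'
```

```text
t: 11.35
ee_pos: [674.1, -100.4, 25.2]
tool_rot: [-0.033, -3.139, -0.0]
ft_force: [-0.1, 0.6, -1.0]
finger_gap: 21.6
grasp_force: 30.0
```

```bash
python3 -m inch '[{"gripper":0,"x":0.2,"y":-0.1,"z":0,"yaw":0},{"gripper":0,"x":0.2,"y":-0.1,"z":0.1,"yaw":0},{"gripper":0,"x":0.2,"y":-0.1,"z":0.2,"yaw":0}]'
```

```text
t: 11.72
ee_pos: [673.8, -101.9, 25.2]
tool_rot: [0.033, 3.141, -0.0]
ft_force: [0.6, 0.1, -1.7]
finger_gap: 21.4
grasp_force: 30.0
```

```bash
python3 -m inch '[{"gripper":0,"x":0.1,"y":0,"z":0.2,"yaw":0},{"gripper":0,"x":0.1,"y":0,"z":0.4,"yaw":0},{"gripper":0,"x":0.1,"y":0,"z":0.5,"yaw":0},{"gripper":0,"x":0.1,"y":0,"z":0.5,"yaw":0}]'
```

```text
t: 12.22
ee_pos: [672.5, -101.7, 20.4]
tool_rot: [0.033, 3.141, 0.0]
ft_force: [-4.0, 1.2, 6.4]
finger_gap: 21.7
grasp_force: 30.0
```

Contact. I release it, back off, and look with the mask tools on the way to the third turner.

```bash
python3 -m inch '[{"gripper":0.38,"x":0,"y":0,"z":0,"yaw":0},{"gripper":0.38,"x":0,"y":0,"z":0,"yaw":0},{"gripper":0.38,"x":0,"y":0,"z":0,"yaw":0},{"gripper":0.38,"x":0,"y":0,"z":-5,"yaw":0},{"gripper":0.38,"x":0,"y":0,"z":-11,"yaw":0}]'|head -2
python3 -m inch '[{"gripper":0.38,"x":5,"y":-3,"z":-4,"yaw":0},{"gripper":0.6,"x":10,"y":-8,"z":-4,"yaw":0},{"gripper":0.6,"x":15,"y":-12,"z":-4,"yaw":0},{"gripper":0.6,"x":19,"y":-16,"z":-4,"yaw":0},{"gripper":0.6,"x":20,"y":-20,"z":-4,"yaw":0}]'|head -2
python3 - <<'E'
from h import *
for n in('scene','side'):
    c=cam(n,n+'3')
    for o in handles(c): 
        if 380<o[0]<720 and abs(o[1])<450: print(n,np.round(o[:5],1),o[5].round())
togo(436.5,-359,150,10.5)
E
```

```text
t: 12.85
ee_pos: [671.5, -101.6, 129.6]
t: 13.48
ee_pos: [465.7, -298.5, 170.1]
scene [402.8 228.1  89.6  47.8 178.6] [333. 212.]
scene [391.7  23.3 115.6 103.3 157.1] [284. 247.]
scene [ 403.2 -238.1   87.5   39.7   12.1] [217. 295.]
scene [669.2 -38.2  90.   38.9 178.9] [350. 298.]
scene [670.9 -97.8  91.7  38.2 177.8] [336. 312.]
scene [ 435.8 -358.8   97.1   33.7   10. ] [186. 330.]
side [719.4 256.3 122.3 106.5 158.4] [365. 207.]
side [402.7 225.1  71.1  57.6 177.5] [267. 228.]
side [446.6  19.8  47.8  20.8  71.1] [305. 262.]
side [675.1 -96.4  94.4  42.6   3.2] [409. 267.]
side [ 404.5 -239.    82.    46.4   12.3] [324. 327.]
side [ 435.9 -359.5   90.3   42.8   10.5] [359. 359.]
go x 2.65 y -5.59 z 2.04 yaw -0.213 t 13.6 ee [ 464.7 -303.9  170.2] F [-0.   0.2 -0.1] gap 55.2 grip 0.0
```

```bash
python3 -m inch '[{"gripper":0.6,"x":2.7,"y":-5.6,"z":2,"yaw":-0.1},{"gripper":0.6,"x":2.7,"y":-5.6,"z":6,"yaw":-0.21},{"gripper":0.6,"x":2.7,"y":-5.6,"z":8,"yaw":-0.21},{"gripper":0.6,"x":2.7,"y":-5.6,"z":8,"yaw":-0.21}]'|head -2
python3 - <<'E'
from h import *
togo(436,-359,16,10.2)
E
```

```text
t: 14.08
ee_pos: [439.5, -352.0, 88.3]
go x 0.46 y -0.63 z 7.23 yaw 0.011 t 14.1 ee [ 439.5 -352.    88.3] F [ 0.5  0.  -0.4] gap 55.0 grip 0.0
```

```bash
python3 -m inch '[{"gripper":0.6,"x":0.4,"y":-0.6,"z":2,"yaw":0},{"gripper":0.6,"x":0.4,"y":-0.6,"z":6,"yaw":0},{"gripper":0.6,"x":0.4,"y":-0.6,"z":7.2,"yaw":0},{"gripper":0.6,"x":0.4,"y":-0.6,"z":7.2,"yaw":0}]' | head -2
python3 -m inch '[{"gripper":0,"x":0,"y":0,"z":0,"yaw":0},{"gripper":0,"x":0,"y":0,"z":0,"yaw":0},{"gripper":0,"x":0,"y":0,"z":0,"yaw":0},{"gripper":0,"x":0,"y":0,"z":0,"yaw":0},{"gripper":0,"x":0,"y":0,"z":0,"yaw":0}]'
python3 -m inch '[{"gripper":0,"x":0,"y":0,"z":0,"yaw":0},{"gripper":0,"x":0,"y":0,"z":-2,"yaw":0.1},{"gripper":0,"x":0,"y":0,"z":-7,"yaw":0.2},{"gripper":0,"x":0,"y":0,"z":-13,"yaw":0.2},{"gripper":0,"x":0,"y":0,"z":-13,"yaw":0.2}]'
python3 - <<'E'
from h import *
togo(671,-162,60,-1.5)
c=cam('wrist'); print(slots(c['image']))
E
```

```text
t: 14.58
ee_pos: [437.7, -359.3, 18.1]
t: 15.2
ee_pos: [437.6, -359.6, 18.1]
tool_rot: [-0.296, 3.127, -0.0]
ft_force: [-1.1, 1.9, 6.1]
finger_gap: 22.0
grasp_force: 30.0
t: 15.82
ee_pos: [439.7, -361.4, 152.1]
tool_rot: [0.017, 3.135, -0.007]
ft_force: [0.1, -0.0, -1.8]
finger_gap: 21.6
grasp_force: 30.0
go x -22.84 y 20.23 z 9.28 yaw 0.015 t 15.8 ee [ 439.7 -361.4  152.1] F [ 0.1 -0.  -1.8] gap 21.6 grip 30.0
[]
```

```bash
python3 -m inch '[{"gripper":0,"x":-4,"y":4,"z":0,"yaw":0.015},{"gripper":0,"x":-8,"y":8,"z":0,"yaw":0.015},{"gripper":0,"x":-12,"y":12,"z":0,"yaw":0.015},{"gripper":0,"x":-16,"y":16,"z":0,"yaw":0.015},{"gripper":0,"x":-20,"y":20,"z":0,"yaw":0.015}]' | head -2
python3 -m inch '[{"gripper":0,"x":-2.7,"y":0.2,"z":3,"yaw":0},{"gripper":0,"x":-2.7,"y":0.2,"z":8,"yaw":0},{"gripper":0,"x":-2.7,"y":0.2,"z":9,"yaw":0},{"gripper":0,"x":-2.7,"y":0.2,"z":9,"yaw":0}]' | head -2
python3 - <<'E'
from h import *
togo(671,-162,24,-1.5)
c=cam('wrist','w7');print(slots(c['image']))
E
```

```text
t: 16.5
ee_pos: [639.6, -160.2, 145.4]
t: 17.0
ee_pos: [665.5, -160.7, 56.8]
go x -0.56 y -0.12 z 3.28 yaw -0.000 t 17.0 ee [ 665.5 -160.7   56.8] F [-0.  -0.9 -1.4] gap 21.5 grip 30.0
[array([314,  76,   8,  97, 582]), array([338,  76,  10,  97, 668]), array([392, 102,  11,  78, 451])]
```

View pics/w7.png

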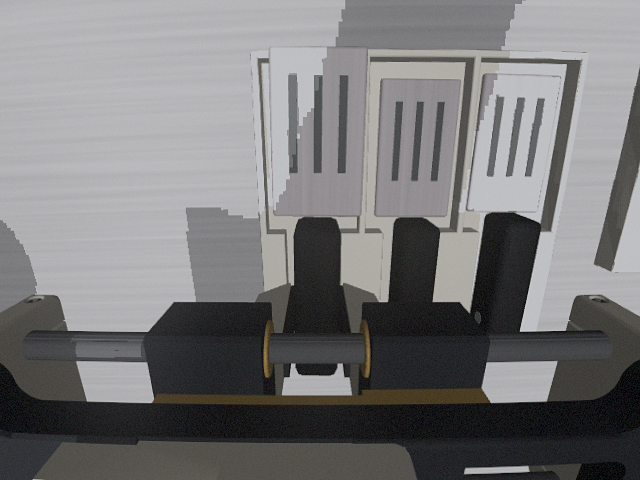

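The turners in the right and middle compartments lie flat, blades at (513,140) and (418,147). The held one is over the left compartment, at (317,130), slightly close to the near wall.

```bash
python3 -m inch '[{"gripper":0,"x":-0.8,"y":-0.15,"z":0,"yaw":0},{"gripper":0,"x":-0.8,"y":-0.15,"z":0.5,"yaw":0},{"gripper":0,"x":-0.8,"y":-0.15,"z":2,"yaw":0},{"gripper":0,"x":-0.8,"y":-0.15,"z":3,"yaw":0},{"gripper":0,"x":-0.8,"y":-0.15,"z":3.4,"yaw":0}]'
python3 -m inch '[{"gripper":0,"x":0,"y":0,"z":0.1,"yaw":0},{"gripper":0,"x":0,"y":0,"z":0.2,"yaw":0},{"gripper":0,"x":0,"y":0,"z":0.2,"yaw":0}]'
```

```text
t: 17.68
ee_pos: [673.6, -162.0, 22.2]
tool_rot: [-0.041, -3.139, -0.001]
ft_force: [0.4, 0.3, -1.0]
finger_gap: 21.7
grasp_force: 30.0
t: 18.05
ee_pos: [674.7, -162.2, 22.2]
tool_rot: [0.041, 3.141, -0.0]
ft_force: [-2.0, -0.4, 3.2]
finger_gap: 21.6
grasp_force: 30.0
```

```bash
python3 -m inch '[{"gripper":0.38,"x":0,"y":0,"z":0,"yaw":0},{"gripper":0.38,"x":0,"y":0,"z":0,"yaw":0},{"gripper":0.38,"x":0,"y":0,"z":0,"yaw":0},{"gripper":0.38,"x":0,"y":0,"z":-5,"yaw":0},{"gripper":0.38,"x":0,"y":0,"z":-11,"yaw":0}]'|head -2
python3 -m inch '[{"gripper":0.1,"x":6,"y":0,"z":-4,"yaw":0},{"gripper":0,"x":12,"y":0,"z":-4,"yaw":0},{"gripper":0,"x":16,"y":0,"z":-4,"yaw":0},{"gripper":0,"x":16,"y":0,"z":-4,"yaw":0}]'|head -2
python3 - <<'E'
from h import *
a=cam('side');b=cam('scene')
def tri(ua,ub):
    out=[]
    for z in np.arange(20,80,1.): out.append((np.linalg.norm((ray(a,ua,z)-ray(b,ub,z))),z))
    d,z=min(out); return ((ray(a,ua,z)+ray(b,ub,z))/2)[0].round(1),round(d,1)
print('tab',tri((305.6,262.2),(281.2,247.5)),'pivot',tri((276.3,257.8),(282.3,230.6)))
print('tab@51',ray(a,(305.6,262.2),51),ray(b,(281.2,247.5),51),'piv@43',ray(a,(276.3,257.8),43),ray(b,(282.3,230.6),43))
for c,n in((a,'side'),(b,'scene')):
    for o in handles(c):
        if 380<o[0]<720 and abs(o[1])<450: print(n,np.round(o[:5],1),o[5].round())
c=cam('wrist')
cv2.imwrite('pics/w8.png',c['image']); togo(430,-20,120,0)
E
```

```text
t: 18.68
ee_pos: [673.6, -161.9, 131.6]
t: 19.18
ee_pos: [511.2, -158.4, 172.2]
tab (array([431.8, -31. ,  49. ]), np.float64(1.4)) pivot (array([372.6,  32.7,  39. ]), np.float64(7.6))
tab@51 [[431.21480683 -34.52374657  51.        ]] [[433.35599207 -32.10170099  51.        ]] piv@43 [[372.53984009  23.08212328  43.        ]] [[375.02855676  32.40396382  43.        ]]
side [402.7 224.7  71.1  58.5 177.5] [267. 228.]
side [674.1 -35.   94.3  48.6   5.7] [394. 256.]
side [446.6  19.8  47.8  20.8  71.1] [305. 262.]
side [675.  -95.2  94.4  45.1   3.2] [405. 267.]
side [ 674.7 -156.    92.9   43.8    2.3] [416. 280.]
side [ 404.6 -239.3   78.5   43.2   12.5] [324. 327.]
scene [402.8 228.1  89.6  47.8 178.6] [333. 212.]
scene [404.6   9.2 106.3  58.7  83.9] [285. 248.]
scene [ 404.3 -237.5   85.2   39.    12.7] [217. 295.]
scene [669.2 -38.2  90.   38.9 178.9] [350. 298.]
scene [670.9 -98.4  92.1  37.4 177.3] [336. 312.]
scene [ 671.  -158.7   91.8   35.9  178.1] [320. 328.]
go x 8.93 y 13.57 z 5.19 yaw -0.026 t 19.3 ee [ 515.7 -158.   172.1] F [-0.2 -0.5  1.2] gap 0.7 grip 0.0
```

View pics/w8.png

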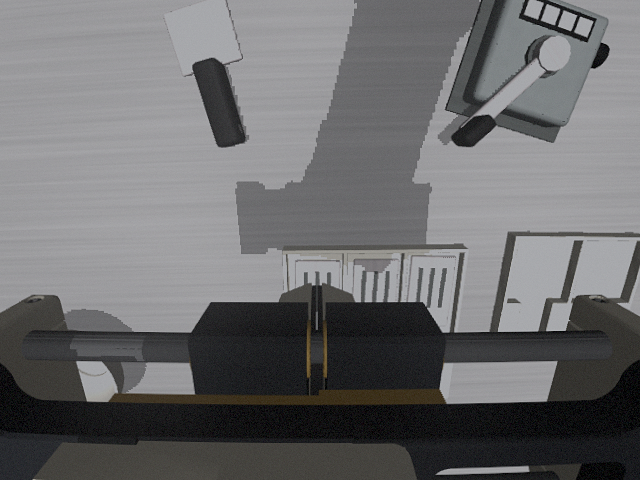

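All three handles are in the long tray. Wrist view: lever knob (pivot) at (554,54), tab at (473,131), scraper at (215,90). I work out the push arc.

```bash
cat >> h.py <<'E'
def arc(T,P,d=27,ang=-14):
    s=status.read_state(); M=R.from_rotvec(s['tool_rot']).as_matrix()
    v=T-P; f0=np.arctan2(v[1],v[0]); print('rest deg',np.degrees(f0),'len',np.hypot(*v))
    print('yaw',-np.radians(ang+90-np.degrees(np.arctan2(M[1,1],M[0,1]))))
    for k,dd in((0,42),(0,d),(.3,d),(.6,d),(.9,d),(1.1,d),(1.1,d-5)):
        f=f0+k; n=np.array([-np.sin(f),np.cos(f)]); C=P+85*np.array([np.cos(f),np.sin(f)])-dd*n
        print(k,dd,C.round(),((M.T@(np.r_[C,46]-s['ee_pos']))/10).round(2))
E
python3 - <<'E'
from h import *
c=cam('wrist')
print(ray(c,[(554,54)],48),ray(c,[(473,131)],51))
P=ray(c,[(554,54)],48)[0,:2]
arc(np.array([432,-32.]),np.array([372.5,28.]))
E
```

```text
[[375.50825501  27.4961756   48.        ]] [[431.79149905 -32.02277523  51.        ]]
rest deg -45.23972989608085 len 84.5
yaw 0.21897706898728883
0 42 [403. -62.] [11.59  9.31 12.57]
0 27 [413. -51.] [10.55 10.39 12.57]
0.3 27 [435. -36.] [ 8.43 12.   12.57]
0.6 27 [451. -15.] [ 6.88 14.17 12.58]
0.9 27 [460.  11.] [ 6.03 16.7  12.58]
1.1 27 [462.  28.] [ 5.91 18.47 12.58]
1.1 22 [460.  33.] [ 6.07 18.94 12.58]
```

```bash
python3 -m inch '[{"gripper":0,"x":5,"y":4,"z":0,"yaw":0.1},{"gripper":0,"x":11.6,"y":9.3,"z":3,"yaw":0.22},{"gripper":0,"x":11.6,"y":9.3,"z":7,"yaw":0.22},{"gripper":0,"x":11.6,"y":9.3,"z":11,"yaw":0.22},{"gripper":0,"x":11.6,"y":9.3,"z":12.6,"yaw":0.22}]'
python3 - <<'E'
from h import *
arc(np.array([432,-32.]),np.array([373,28.]))
E
```

```text
t: 20.0
ee_pos: [401.0, -61.4, 43.8]
tool_rot: [-0.383, -3.116, 0.0]
ft_force: [0.3, 0.1, 0.2]
finger_gap: 0.3
grasp_force: 0.0
rest deg -45.481465805838354 len 84.1486779456457
yaw -5.2779242632237094e-05
0 42 [403. -62.] [-0.17 -0.02 -0.22]
0 27 [413. -52.] [-0.95  1.25 -0.22]
0.3 27 [435. -36.] [-2.69  3.28 -0.23]
0.6 27 [451. -15.] [-3.74  5.73 -0.23]
0.9 27 [460.  10.] [-4.03  8.38 -0.23]
1.1 27 [462.  28.] [-3.77 10.14 -0.23]
1.1 22 [461.  33.] [-3.51 10.57 -0.23]
```

```bash
python3 -m inch '[{"gripper":0,"x":-1,"y":1.2,"z":-0.2,"yaw":0},{"gripper":0,"x":-1.9,"y":2.3,"z":-0.2,"yaw":0},{"gripper":0,"x":-2.7,"y":3.3,"z":-0.2,"yaw":0},{"gripper":0,"x":-3.3,"y":4.5,"z":-0.2,"yaw":0},{"gripper":0,"x":-3.7,"y":5.7,"z":-0.2,"yaw":0}]'
python3 -m inch '[{"gripper":0,"x":-0.2,"y":1.3,"z":0,"yaw":0},{"gripper":0,"x":-0.3,"y":2.6,"z":0,"yaw":0},{"gripper":0,"x":-0.2,"y":3.5,"z":0,"yaw":0},{"gripper":0,"x":0,"y":4.2,"z":0,"yaw":0}]'
python3 - <<'E'
from h import *
c=cam('side','l1');arc(np.array([432,-32.]),np.array([373,28.]))
E
```

```text
t: 20.62
ee_pos: [451.4, -15.1, 48.0]
tool_rot: [0.385, 3.117, -0.0]
ft_force: [-2.2, -2.7, 0.2]
finger_gap: 0.3
grasp_force: 1.5
t: 21.12
ee_pos: [461.0, 25.2, 47.7]
tool_rot: [-0.385, -3.118, 0.001]
ft_force: [-3.3, -4.6, 0.3]
finger_gap: 0.4
grasp_force: 2.3
rest deg -45.481465805838354 len 84.1486779456457
yaw -0.0007273810234312787
0 42 [403. -62.] [ 3.52 -9.98  0.17]
0 27 [413. -52.] [ 2.74 -8.7   0.17]
0.3 27 [435. -36.] [ 1.01 -6.67  0.17]
0.6 27 [451. -15.] [-0.04 -4.22  0.17]
0.9 27 [460.  10.] [-0.33 -1.57  0.17]
1.1 27 [462.  28.] [-0.07  0.19  0.17]
1.1 22 [461.  33.] [0.19 0.62 0.17]
```

```bash
python3 -m inch '[{"gripper":0,"x":0.1,"y":0.3,"z":0,"yaw":0},{"gripper":0,"x":0.2,"y":0.5,"z":0,"yaw":0}]'|sed -n 2,4p
python3 -m inch '[{"gripper":0,"x":0.1,"y":0.2,"z":0,"yaw":0},{"gripper":0,"x":0.15,"y":0.4,"z":0,"yaw":0}]'|sed -n 2,4p
python3 -m inch '[{"gripper":0,"x":0.1,"y":0.2,"z":0,"yaw":0},{"gripper":0,"x":0.15,"y":0.4,"z":0,"yaw":0}]'|sed -n 2,4p
```

```text
ee_pos: [460.4, 28.8, 47.7]
tool_rot: [0.387, 3.117, -0.002]
ft_force: [-0.5, -13.3, -0.7]
ee_pos: [460.1, 29.9, 47.8]
tool_rot: [0.392, 3.116, -0.007]
ft_force: [0.3, -25.7, 0.8]
ee_pos: [459.8, 30.9, 47.7]
tool_rot: [0.396, 3.115, -0.011]
ft_force: [1.1, -38.2, 2.3]
```

```bash
python3 -m inch '[{"gripper":0,"x":-0.2,"y":-2.4,"z":0,"yaw":0},{"gripper":0,"x":0,"y":-5,"z":0,"yaw":0},{"gripper":0,"x":1,"y":-7.5,"z":0,"yaw":0},{"gripper":0,"x":2.8,"y":-9.7,"z":0,"yaw":0},{"gripper":0,"x":4,"y":-11.2,"z":0,"yaw":0}]'|sed -n 2,4p
python3 -m inch '[{"gripper":0,"x":0.5,"y":-0.5,"z":0,"yaw":0},{"gripper":0.6,"x":0.5,"y":-0.5,"z":-5,"yaw":0},{"gripper":0.6,"x":0.5,"y":-2,"z":-10,"yaw":0},{"gripper":0.6,"x":0.5,"y":-4,"z":-10,"yaw":0}]'|sed -n 2,4p
python3 - <<'E'
from h import *
a=cam('side');b=cam('scene')
for c,n in((a,'side'),(b,'scene')):
    for o in handles(c):
        if 380<o[0]<720 and abs(o[1])<450: print(n,np.round(o[:5],1),o[5].round())
togo(404,-238.5,60,12.5)
E
```

```text
ee_pos: [393.2, -60.4, 48.0]
tool_rot: [0.386, 3.116, 0.001]
ft_force: [-0.1, -0.6, -0.4]
ee_pos: [382.2, -97.3, 151.2]
tool_rot: [0.38, 3.11, 0.001]
ft_force: [0.4, 0.2, -0.9]
side [674.1 -35.   94.3  48.6   5.7] [394. 256.]
side [446.6  19.9  47.9  20.9  71.1] [305. 262.]
side [675.  -95.2  94.4  45.1   3.2] [405. 267.]
side [ 674.8 -156.    92.8   43.8    2.3] [417. 280.]
side [ 404.6 -239.1   78.6   43.3   12.9] [324. 327.]
scene [402.8 228.1  89.6  47.8 178.6] [333. 212.]
scene [383.9  18.3 113.9 104.6 164.7] [281. 248.]
scene [ 404.3 -237.5   85.2   39.    12.7] [217. 295.]
scene [669.2 -38.2  90.   38.9 178.9] [350. 298.]
scene [670.9 -97.8  91.7  38.2 177.8] [336. 312.]
scene [ 671.  -158.7   91.8   35.9  178.1] [320. 328.]
go x -5.74 y -12.98 z 8.89 yaw -0.465 t 23.1 ee [379.8 -98.6 148.8] F [-0.2  0.3  0.3] gap 34.0 grip 0.0
```

```bash
python3 -m inch '[{"gripper":0.6,"x":-2,"y":-5,"z":0,"yaw":-0.15},{"gripper":0.6,"x":-4,"y":-10,"z":1,"yaw":-0.3},{"gripper":0.6,"x":-5.7,"y":-13,"z":4,"yaw":-0.47},{"gripper":0.6,"x":-5.7,"y":-13,"z":6,"yaw":-0.47},{"gripper":0.6,"x":-5.7,"y":-13,"z":6,"yaw":-0.47}]'|sed -n 2p
python3 - <<'E'
from h import *
togo(404.3,-238.5,17,12.8)
E
```

```text
ee_pos: [401.8, -236.4, 86.0]
go x -0.22 y -0.28 z 6.90 yaw 0.001 t 23.8 ee [ 401.8 -236.4   86. ] F [-0.4 -0.2  0.8] gap 55.1 grip 0.0
```

```bash
python3 -m inch '[{"gripper":0.6,"x":-0.2,"y":-0.3,"z":3,"yaw":0},{"gripper":0.6,"x":-0.2,"y":-0.3,"z":6,"yaw":0},{"gripper":0.6,"x":-0.2,"y":-0.3,"z":6.9,"yaw":0},{"gripper":0.6,"x":-0.2,"y":-0.3,"z":6.9,"yaw":0}]' | sed -n 2p
python3 -m inch '[{"gripper":0,"x":0,"y":0,"z":0,"yaw":0},{"gripper":0,"x":0,"y":0,"z":0,"yaw":0},{"gripper":0,"x":0,"y":0,"z":0,"yaw":0},{"gripper":0,"x":0,"y":0,"z":0,"yaw":0},{"gripper":0,"x":0,"y":0,"z":0,"yaw":0}]'
python3 -m inch '[{"gripper":0,"x":0,"y":0,"z":0,"yaw":0},{"gripper":0,"x":0,"y":0,"z":-2,"yaw":0.1},{"gripper":0,"x":0,"y":0,"z":-7,"yaw":0.2},{"gripper":0,"x":0,"y":0,"z":-13,"yaw":0.26},{"gripper":0,"x":0,"y":0,"z":-13,"yaw":0.26}]'
python3 - <<'E'
from h import *
togo(602+25,66,150,-2.2)
E
```

```text
ee_pos: [405.3, -239.5, 19.0]
t: 24.9
ee_pos: [405.1, -240.2, 19.0]
tool_rot: [-0.351, 3.122, -0.0]
ft_force: [-0.1, 1.1, 6.3]
finger_gap: 21.8
grasp_force: 30.0
t: 25.52
ee_pos: [407.4, -241.3, 152.6]
tool_rot: [0.058, 3.134, -0.004]
ft_force: [1.0, 0.9, -0.7]
finger_gap: 21.8
grasp_force: 30.0
go x -20.82 y 31.52 z 0.33 yaw 0.002 t 25.5 ee [ 407.4 -241.3  152.6] F [ 1.   0.9 -0.7] gap 21.8 grip 30.0
```

```bash
python3 -m inch '[{"gripper":0,"x":-4,"y":6,"z":0,"yaw":0},{"gripper":0,"x":-8,"y":11,"z":0,"yaw":0},{"gripper":0,"x":-12,"y":16,"z":0,"yaw":0},{"gripper":0,"x":-16,"y":21,"z":0,"yaw":0},{"gripper":0,"x":-20,"y":26,"z":0,"yaw":0}]' | sed -n 2p
python3 -m inch '[{"gripper":0,"x":-0.8,"y":5,"z":2,"yaw":0},{"gripper":0,"x":-0.8,"y":5.7,"z":7,"yaw":0},{"gripper":0,"x":-0.8,"y":5.7,"z":8.5,"yaw":0},{"gripper":0,"x":-0.8,"y":5.7,"z":8.5,"yaw":0}]' | sed -n 2p
python3 - <<'E'
from h import *
togo(627,69,23,-2.2)
c=cam('wrist','w9')
O=np.array([603.5,105]);a=np.radians(-2.3);Q=np.array([[np.cos(a),-np.sin(a)],[np.sin(a),np.cos(a)]])
print('exp near rim corners',proj(c,np.c_[(np.array([[-71,-72],[-71,72]])@Q.T+O),[16,16]]).round())
cv2.imwrite('pics/w9.png',cv2.resize(c['image'],(640,480)))
E
```

```text
ee_pos: [604.3, 2.2, 147.4]
ee_pos: [612.9, 55.7, 62.7]
go x -1.37 y 1.39 z 3.96 yaw 0.001 t 26.6 ee [612.9  55.7  62.7] F [ 0.7 -0.4  0.5] gap 21.8 grip 30.0
exp near rim corners [[277. 136.]
 [523. 139.]]
```

View pics/w9.png

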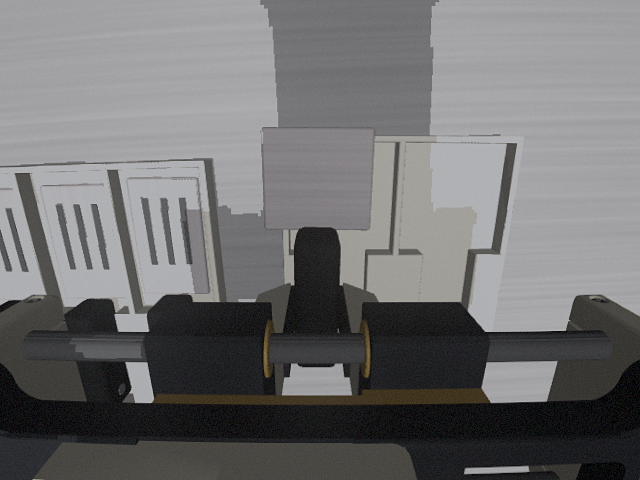

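The last picture shows the scraper blade with corners (263,127), (374,128), (371,230) and (264,229). The short tray's near rim meets the predicted corner at (522,137). Turners lie flat in the long tray.

```bash
python3 - <<'E'
from h import *
c=cam('wrist')
O=np.array([[-60,-28,4],[-60,28,4],[-8,28,4],[-8,-28,4]],float)
ok,rv,tv=cv2.solvePnP(O,np.array([(263,127),(374,128),(371,230),(264,229)],float),c['K'],c['D'])
M=c['R']@cv2.Rodrigues(rv)[0];p=c['R']@tv.ravel()+c['p'];print(M.round(3),p)
togo(627,69,23,-2.2)
print('shift for origin',p[:2],'->',(602,70))
E
```

```text
[[ 0.985  0.047 -0.167]
 [-0.047  0.999  0.004]
 [ 0.167  0.004  0.986]] [587.36701371  56.88626903  47.99124931]
go x -1.17 y 1.36 z 4.20 yaw 0.001 t 26.8 ee [614.8  55.8  65. ] F [-0.4 -0.2 -0.3] gap 21.8 grip 30.0
shift for origin [587.36701371  56.88626903] -> (602, 70)
```

```bash
python3 -m inch '[{"gripper":0,"x":-1.3,"y":1.35,"z":0,"yaw":0},{"gripper":0,"x":-1.3,"y":1.35,"z":0.5,"yaw":0},{"gripper":0,"x":-1.3,"y":1.35,"z":2.2,"yaw":0},{"gripper":0,"x":-1.3,"y":1.35,"z":3.4,"yaw":0},{"gripper":0,"x":-1.3,"y":1.35,"z":3.8,"yaw":0}]'
python3 -m inch '[{"gripper":0,"x":0,"y":0,"z":0.1,"yaw":0},{"gripper":0,"x":0,"y":0,"z":0.2,"yaw":0},{"gripper":0,"x":0,"y":0,"z":0.2,"yaw":0}]'
```

```text
t: 27.38
ee_pos: [626.2, 69.7, 24.2]
tool_rot: [-0.057, -3.139, 0.001]
ft_force: [-0.3, -0.4, -1.5]
finger_gap: 21.6
grasp_force: 30.0
t: 27.75
ee_pos: [627.6, 70.4, 24.0]
tool_rot: [0.056, 3.141, 0.0]
ft_force: [0.2, 0.1, -0.8]
finger_gap: 21.4
grasp_force: 30.0
```

```bash
python3 -m inch '[{"gripper":0,"x":0,"y":-0.05,"z":0.15,"yaw":0},{"gripper":0,"x":0,"y":-0.05,"z":0.3,"yaw":0},{"gripper":0,"x":0,"y":-0.05,"z":0.3,"yaw":0}]'
```

```text
t: 28.12
ee_pos: [627.8, 70.1, 23.0]
tool_rot: [0.056, 3.14, 0.001]
ft_force: [-7.8, -0.4, 21.3]
finger_gap: 21.5
grasp_force: 30.0
```

```bash
python3 -m inch '[{"gripper":0.38,"x":0,"y":0,"z":0,"yaw":0},{"gripper":0.38,"x":0,"y":0,"z":0,"yaw":0},{"gripper":0.38,"x":0,"y":0,"z":0,"yaw":0},{"gripper":0.38,"x":0,"y":0,"z":-5,"yaw":0},{"gripper":0.38,"x":0,"y":0,"z":-11,"yaw":0}]'|sed -n 2p
python3 -m inch '[{"gripper":0.38,"x":5,"y":4,"z":-2,"yaw":0},{"gripper":0.6,"x":10,"y":8,"z":-2,"yaw":0},{"gripper":0.6,"x":15,"y":11,"z":-2,"yaw":0},{"gripper":0.6,"x":19,"y":14,"z":-2,"yaw":0},{"gripper":0.6,"x":22,"y":15.5,"z":-2,"yaw":0}]'|sed -n 2p
python3 - <<'E'
from h import *
a=cam('side');b=cam('scene');w=cam('wrist')
for c,n,z in((a,'side',15),(b,'scene',15),(w,'wrist',30)):
    for o in handles(c,z):
        if 340<o[0]<720 and abs(o[1])<450: print(n,np.round(o[:5],1),o[5].round())
togo(403,226,17,-1.7)
E
```

```text
ee_pos: [626.4, 69.7, 130.6]
ee_pos: [411.0, 234.5, 150.8]
side [597.2 401.7  55.6  35.  166.5] [312. 192.]
side [403.4 225.2  70.9  69.6 171.4] [267. 228.]
side [629.   75.1  78.2  50.8 177.7] [361. 238.]
side [674.1 -35.   94.3  48.6   5.7] [394. 256.]
side [446.6  19.9  47.9  20.9  71.1] [305. 262.]
side [675.  -95.2  94.4  45.1   3.2] [405. 267.]
side [365.2 -16.7  96.8  27.5 164.8] [280. 276.]
side [ 674.8 -156.    93.4   44.4    3.1] [416. 280.]
scene [403.9 229.3  92.8  49.5 177. ] [333. 212.]
scene [391.7  23.3 115.6 103.3 157.1] [284. 247.]
scene [624.   76.9  82.2  41.5 178.6] [363. 266.]
scene [669.2 -38.2  90.   38.9 178.9] [350. 298.]
scene [670.9 -97.8  91.7  38.2 177.8] [336. 312.]
scene [ 671.  -158.7   91.8   35.9  178.1] [320. 328.]
wrist [344.6  37.7  62.2  18.   73.9] [ 76. 168.]
wrist [378.7  88.1  92.3  32.3 172.3] [139. 200.]
wrist [400.3 227.1  70.9  21.6 178.9] [307. 225.]
go x 0.85 y -0.80 z 13.38 yaw -0.003 t 29.5 ee [411.8 233.6 150.8] F [ 0.7 -0.4  0.6] gap 55.1 grip 0.0
```

```bash
python3 -m inch '[{"gripper":0.6,"x":0.8,"y":-0.7,"z":4,"yaw":0},{"gripper":0.6,"x":0.8,"y":-0.7,"z":9,"yaw":0},{"gripper":0.6,"x":0.8,"y":-0.7,"z":12.5,"yaw":0},{"gripper":0.6,"x":0.8,"y":-0.7,"z":13.4,"yaw":0},{"gripper":0.6,"x":0.8,"y":-0.7,"z":13.4,"yaw":0}]' | sed -n 2p
python3 -m inch '[{"gripper":0,"x":0,"y":0,"z":0,"yaw":0},{"gripper":0,"x":0,"y":0,"z":0,"yaw":0},{"gripper":0,"x":0,"y":0,"z":0,"yaw":0},{"gripper":0,"x":0,"y":0,"z":0,"yaw":0},{"gripper":0,"x":0,"y":0,"z":0,"yaw":0}]'
python3 -m inch '[{"gripper":0,"x":0,"y":0,"z":0,"yaw":0},{"gripper":0,"x":0,"y":0,"z":-2,"yaw":0},{"gripper":0,"x":0,"y":0,"z":-7,"yaw":0},{"gripper":0,"x":0,"y":0,"z":-13,"yaw":0},{"gripper":0,"x":0,"y":0,"z":-13,"yaw":0}]'
python3 - <<'E'
from h import *
togo(629,139,150,-2.2)
E
```

```text
ee_pos: [405.6, 225.5, 16.8]
t: 30.78
ee_pos: [405.1, 226.2, 17.1]
tool_rot: [0.056, 3.141, 0.001]
ft_force: [-0.4, -0.8, 6.8]
finger_gap: 21.6
grasp_force: 30.0
t: 31.4
ee_pos: [407.1, 227.4, 150.6]
tool_rot: [0.056, 3.135, 0.008]
ft_force: [1.2, 0.4, -1.8]
finger_gap: 21.5
grasp_force: 30.0
go x -22.49 y -8.03 z 0.16 yaw 0.002 t 31.4 ee [407.1 227.4 150.6] F [ 1.2  0.4 -1.8] gap 21.5 grip 30.0
```

```bash
python3 -m inch '[{"gripper":0,"x":-6,"y":-2,"z":0,"yaw":0},{"gripper":0,"x":-12,"y":-4,"z":0,"yaw":0},{"gripper":0,"x":-17,"y":-6,"z":0,"yaw":0},{"gripper":0,"x":-22.6,"y":-8,"z":3,"yaw":0},{"gripper":0,"x":-22.6,"y":-8,"z":8,"yaw":0}]' | sed -n 2p
python3 -m inch '[{"gripper":0,"x":0,"y":0,"z":0.5,"yaw":0},{"gripper":0,"x":0,"y":0,"z":1,"yaw":0},{"gripper":0,"x":0,"y":0,"z":1,"yaw":0}]' | sed -n 2p
python3 - <<'E'
from h import *
c=cam('wrist','w10')
for im in (cv2.imread('pics/w9.png'),c['image']):
    g=cv2.cvtColor(im,cv2.COLOR_BGR2GRAY).astype(int)
    r=[v for v in range(150,300) if g[v,318]<60][0]; row=g[270]; x=[u for u in range(270,370) if row[u]<60]
    col=np.median(g[60:222,310:326],axis=1); e=np.argsort(-abs(np.diff(col)))[:4]+60
    ro=np.median(g[150:215,225:415],axis=0); e2=np.argsort(-abs(np.diff(ro)))[:6]+225
    print('handle root row',r,'cols',min(x),max(x),'tip edge rows',e,'side edges',e2)
togo(630.5,139,21,-2.2)
E
```

```text
ee_pos: [632.7, 134.4, 66.0]
ee_pos: [628.1, 138.8, 58.2]
handle root row 228 cols 294 338 tip edge rows [127 126 128 129] side edges [392 396 397 261 372 262]
handle root row 226 cols 293 338 tip edge rows [118 119 111 120] side edges [375 372 260 249 376 381]
go x -0.20 y 0.03 z 3.75 yaw 0.004 t 32.5 ee [628.4 138.8  58.5] F [ 1.  -0.1 -1.4] gap 21.8 grip 30.0
```

```bash
python3 -m inch '[{"gripper":0,"x":-0.2,"y":0,"z":0.5,"yaw":0},{"gripper":0,"x":-0.2,"y":0,"z":2,"yaw":0},{"gripper":0,"x":-0.2,"y":0,"z":3.2,"yaw":0},{"gripper":0,"x":-0.2,"y":0,"z":3.6,"yaw":0},{"gripper":0,"x":-0.2,"y":0,"z":3.6,"yaw":0}]'|sed -n 2,4p
python3 -m inch '[{"gripper":0,"x":0,"y":0,"z":0.1,"yaw":0},{"gripper":0,"x":0,"y":0,"z":0.2,"yaw":0},{"gripper":0,"x":0,"y":0,"z":0.2,"yaw":0}]'|sed -n 2,4p
```

```text
ee_pos: [629.0, 137.6, 21.1]
tool_rot: [-0.056, -3.139, 0.0]
ft_force: [-6.7, 0.0, 12.2]
ee_pos: [629.0, 137.6, 21.0]
tool_rot: [-0.057, -3.14, -0.001]
ft_force: [-13.3, -3.2, 31.8]
```

```bash
python3 -m inch '[{"gripper":0.38,"x":0,"y":0,"z":-0.2,"yaw":0},{"gripper":0.38,"x":0,"y":0,"z":-0.2,"yaw":0},{"gripper":0.38,"x":0,"y":0,"z":-0.2,"yaw":0},{"gripper":0.38,"x":0,"y":0,"z":-5,"yaw":0},{"gripper":0.38,"x":0,"y":0,"z":-11,"yaw":0}]'|sed -n 2p
python3 -m inch '[{"gripper":0,"x":4,"y":-4,"z":-2,"yaw":0},{"gripper":0,"x":8,"y":-8,"z":-2,"yaw":0},{"gripper":0,"x":12,"y":-12,"z":-2,"yaw":0.1},{"gripper":0,"x":16,"y":-16,"z":-2,"yaw":0.2},{"gripper":0,"x":20,"y":-20,"z":-2,"yaw":0.2}]'|sed -n 2p
python3 - <<'E'
from h import *
a=cam('side');b=cam('scene')
for c,n,z in((a,'side',19),(b,'scene',19)):
    for o in handles(c,z):
        if 340<o[0]<720 and abs(o[1])<450: print(n,np.round(o[:5],1),o[5].round())
arc(np.array([432,-32.]),np.array([373,28.]))
E
```

```text
ee_pos: [628.7, 137.5, 128.1]
ee_pos: [421.4, -56.0, 148.6]
side [626.1 136.8  76.5  52.  177.3] [351. 227.]
side [626.2  69.   77.8  50.6 177.7] [361. 238.]
side [671.1 -40.6  93.9  48.4   5.7] [394. 256.]
side [445.4  11.4  52.3  23.1  71.8] [306. 262.]
side [ 672.  -100.5   93.9   44.8    3.2] [405. 267.]
side [362.1 -15.6 104.6  70.2 163.8] [278. 277.]
side [ 671.8 -160.5   92.9   45.2    3.1] [416. 280.]
scene [387.9  14.9 113.3 104.5 164.2] [281. 248.]
scene [626.5 139.5  82.2  44.2 177.8] [377. 253.]
scene [626.5  73.1  81.8  41.3 178.6] [362. 266.]
scene [671.5 -41.4  89.6  38.7 178.9] [350. 298.]
scene [ 673.2 -100.7   91.3   38.   177.8] [336. 312.]
scene [ 673.3 -161.3   91.4   35.7  178.1] [320. 328.]
rest deg -45.481465805838354 len 84.1486779456457
yaw 0.002569918474578855
0 42 [403. -62.] [ 1.36 -0.69 10.23]
0 27 [413. -52.] [ 0.58  0.59 10.23]
0.3 27 [435. -36.] [-1.16  2.61 10.22]
0.6 27 [451. -15.] [-2.22  5.06 10.21]
0.9 27 [460.  10.] [-2.51  7.71 10.21]
1.1 27 [462.  28.] [-2.26  9.47 10.21]
1.1 22 [461.  33.] [-2.    9.9  10.21]
```

```bash
python3 -m inch '[{"gripper":0,"x":1.5,"y":-0.8,"z":0,"yaw":0},{"gripper":0,"x":1.5,"y":-0.8,"z":5,"yaw":0},{"gripper":0,"x":1.5,"y":-0.8,"z":9,"yaw":0},{"gripper":0,"x":1.5,"y":-0.8,"z":10,"yaw":0},{"gripper":0,"x":1.5,"y":-0.8,"z":10,"yaw":0}]'|sed -n 2,4p
python3 - <<'E'
from h import *
arc(np.array([432,-32.]),np.array([373,28.]))
E
```

```text
ee_pos: [406.3, -58.9, 48.7]
tool_rot: [-0.369, -3.119, 0.0]
ft_force: [0.6, -0.4, 0.6]
rest deg -45.481465805838354 len 84.1486779456457
yaw 0.009070846251285352
0 42 [403. -62.] [ 0.28 -0.39  0.27]
0 27 [413. -52.] [-0.52  0.88  0.27]
0.3 27 [435. -36.] [-2.27  2.89  0.27]
0.6 27 [451. -15.] [-3.34  5.33  0.27]
0.9 27 [460.  10.] [-3.65  7.98  0.27]
1.1 27 [462.  28.] [-3.42  9.75  0.27]
1.1 22 [461.  33.] [-3.16 10.17  0.27]
```

```bash
python3 -m inch '[{"gripper":0,"x":-0.6,"y":0.9,"z":0.1,"yaw":0},{"gripper":0,"x":-1.5,"y":1.9,"z":0.1,"yaw":0},{"gripper":0,"x":-2.3,"y":2.9,"z":0.1,"yaw":0},{"gripper":0,"x":-2.9,"y":4.1,"z":0.1,"yaw":0},{"gripper":0,"x":-3.3,"y":5.3,"z":0.1,"yaw":0}]'|sed -n 2,4p
python3 -m inch '[{"gripper":0,"x":-0.2,"y":1.3,"z":0,"yaw":0},{"gripper":0,"x":-0.3,"y":2.6,"z":0,"yaw":0},{"gripper":0,"x":-0.2,"y":3.5,"z":0,"yaw":0},{"gripper":0,"x":0,"y":4.4,"z":0,"yaw":0}]'|sed -n 2,4p
python3 -m inch '[{"gripper":0,"x":0.1,"y":0.3,"z":0,"yaw":0},{"gripper":0,"x":0.2,"y":0.5,"z":0,"yaw":0}]'|sed -n 2,4p
python3 -m inch '[{"gripper":0,"x":0.1,"y":0.2,"z":0,"yaw":0},{"gripper":0,"x":0.15,"y":0.4,"z":0,"yaw":0}]'|sed -n 2,4p
```

```text
ee_pos: [451.3, -14.7, 47.7]
tool_rot: [-0.37, -3.12, 0.0]
ft_force: [-2.8, -2.6, 0.9]
ee_pos: [461.2, 27.6, 47.7]
tool_rot: [0.37, 3.12, -0.001]
ft_force: [-2.0, -5.4, 0.3]
ee_pos: [460.7, 29.7, 47.8]
tool_rot: [0.374, 3.118, -0.005]
ft_force: [0.6, -20.8, 0.8]
ee_pos: [460.5, 30.7, 47.8]
tool_rot: [0.379, 3.116, -0.01]
ft_force: [1.2, -32.5, -0.3]
```

At its stop. I retrace, clear up and check everything.

```bash
python3 -m inch '[{"gripper":0,"x":-0.2,"y":-2.2,"z":0,"yaw":0},{"gripper":0,"x":0,"y":-4.8,"z":0,"yaw":0},{"gripper":0,"x":1,"y":-7.3,"z":0,"yaw":0},{"gripper":0,"x":2.8,"y":-9.5,"z":0,"yaw":0},{"gripper":0,"x":4,"y":-11,"z":0,"yaw":0}]'|sed -n 2,4p
python3 -m inch '[{"gripper":0,"x":0.5,"y":-0.5,"z":0,"yaw":0},{"gripper":0,"x":0.5,"y":-0.5,"z":-5,"yaw":0},{"gripper":0,"x":-5,"y":4,"z":-11,"yaw":0},{"gripper":0,"x":-9,"y":9,"z":-17,"yaw":0},{"gripper":0,"x":-12,"y":13,"z":-20,"yaw":0}]'|sed -n 2,4p
python3 - <<'E'
from h import *
a=cam('side');b=cam('scene')
for c,n,z in((a,'side',19),(b,'scene',19)):
    for o in handles(c,z):
        if 340<o[0]<720 and abs(o[1])<450: print(n,np.round(o[:5],1),o[5].round())
w=cam('wrist','w11');print(w['p'],status.read_state()['ee_pos'])
# blade flatness: edges along each scraper's centre line (world y) and along length, at z=8
g=cv2.GaussianBlur(cv2.cvtColor(w['image'],cv2.COLOR_BGR2GRAY),(3,3),0).astype(int)
for y0 in(70,140):
    for lab,pts in(('along x',[(x,y0+15+ -0.04*(x-603),8) for x in range(525,610,2)]),('along y',[(575,y,8) for y in range(y0-38,y0+42,2)])):
        uv=proj(w,pts).round().astype(int); print(y0,lab,[int(g[v,u]) if 0<=u<640 and 0<=v<480 else -1 for u,v in uv])
E
```

```text
ee_pos: [395.1, -60.7, 47.9]
tool_rot: [0.37, 3.119, 0.001]
ft_force: [0.7, -0.4, 0.5]
ee_pos: [511.9, 14.9, 219.9]
tool_rot: [0.368, 3.118, 0.001]
ft_force: [1.0, -1.1, 0.1]
side [594.9 393.8  56.   34.5 166. ] [311. 192.]
side [626.1 136.8  76.5  52.  177.3] [351. 227.]
side [625.5  72.5  83.   47.6   6.4] [361. 238.]
side [671.1 -40.6  93.9  48.4   5.7] [394. 256.]
side [370.9  17.  122.1 106.   73.8] [274. 274.]
side [446.3  13.7  57.3  23.3  71.8] [306. 262.]
side [ 672.  -100.5   93.9   44.8    3.2] [405. 267.]
side [ 671.8 -160.5   92.9   45.2    3.1] [416. 280.]
scene [395.   20.2 115.  105.  158. ] [287. 247.]
scene [626.5 139.5  82.2  44.2 177.8] [377. 253.]
scene [626.5  73.1  81.8  41.3 178.6] [363. 266.]
scene [671.5 -41.4  89.6  38.7 178.9] [350. 298.]
scene [ 673.2 -100.7   91.3   38.   177.8] [336. 312.]
scene [ 673.3 -161.3   91.4   35.7  178.1] [320. 328.]
[435.80072983  36.31183962 379.22889265] [513.33776096  16.3402632  219.36701515]
70 along x [107, 109, 95, 83, 100, 146, 144, 148, 128, 115, 120, 120, 122, 120, 119, 129, 164, 164, 164, 164, 164, 165, 163, 164, 164, 164, 165, 165, 164, 165, 164, 163, 164, 164, 156, 160, 165, 166, 161, 149, 104, 82, 118]
70 along y [153, 142, 154, 164, 158, 164, 153, 159, 165, 165, 165, 165, 165, 165, 165, 164, 164, 164, 164, 164, 164, 164, 164, 164, 164, 165, 165, 164, 164, 165, 164, 164, 164, 163, 157, 161, 140, 99, 163, 158]
140 along x [152, 153, 154, 102, 84, 109, 163, 164, 152, 150, 165, 165, 165, 166, 165, 165, 165, 165, 165, 165, 164, 164, 164, 164, 165, 165, 165, 165, 164, 164, 164, 164, 164, 164, 154, 159, 165, 165, 122, 83, 54, 41, 41]
140 along y [161, 140, 99, 163, 158, 148, 165, 165, 164, 163, 165, 165, 164, 164, 164, 164, 164, 165, 165, 165, 165, 165, 165, 165, 165, 164, 165, 165, 165, 165, 165, 164, 162, 163, 165, 165, 119, 67, 120, 158]
```

```bash
python3 -c "
from plant import arm;print(arm.sign_off())"
```

```text
the job is handed in; nothing more can be done
None
```

Job handed in: three turners lie in the long tray and two scrapers in the short tray, each tray was tallied in order with the lever pushed to its stop and back at rest after, and the bottle, bowl, cup and look-alikes were not touched.

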